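# Bed the sharpening stones in their boxes

## Robot

A 6-joint arm with a two-finger parallel gripper is mounted at the origin on a cart in front of the work surface, level with it; the furniture and walls round the work are solid. World frame = base frame: x ahead of the robot, y to its left, z up, the work surface at z = 0. Lengths are in mm, angles in rad, forces in N, time in s.
With the tool pointing down it reaches from about 150 to 775 mm from the base axis. Payload 6.1 kg.
Tool frame: the origin (TCP) lies at the very end of the fingers, on their centre line; the grasp point (between the pads) lies env.hold_point_z behind it (env.hold_point_z is the distance from the TCP to the grasp point, in mm); z points along the fingers, y is the line along which they close (so a half turn about z gives the same grasp; the last joint's range is limited). The gripper opens to 85 mm and grips with 20 to 120 N. Pads are 22 mm wide; open, the fingers measure 114 mm over their backs; the gripper's body (76 mm by 85 mm) begins 54 mm behind the grasp point. The pads swing forward as they close: fully open they stand 13 mm farther back than shut.
Start: joints at [-1.151, 0.126, -0.04, 1.405, 0, 1.571], TCP at [213.97, -479.401, 210.095] pointing down, gripper open.
Joint ranges: [-2.72, 2.72], [-0.95, 1.95], [-1.27, 1.35], [-1.78, 2.02], [-1.46, 1.47], [-3.14, 3.14]. Speed limits (rad/s): [2.39, 2.39, 3.01, 3.14, 3.14, 3.14].

## Interface

Orientations are given as a rotation vector (axis times angle).
In Python, from rig import get_state, eyes, order, env gives the robot as it stands.
- The arm moves only by the shell command python3 -m jog 'ROWS' [OPENING]. ROWS is JSON, a list that holds one entry, the list of rows, each a list of 6 numbers: the shift along the tool's x, y, z in cm, then the turn, a rotation vector about the tool's x, y, z in degrees. In form: [[[tx, ty, tz, wx, wy, wz], ...]]. A call has exactly 5 rows; each row shifts and turns the commanded pose from where the row before left it, along the tool's axes as they then stand; what a row does not reach is not made up. A row lasts 1/8 s, in which the tool goes at most 62.5 mm and 10.7 degrees, less where a joint would pass 70% of its speed; a pose out of reach is approached as far as the arm can. A call with a gripper value outside its range is refused whole. OPENING is the finger opening in cm, from 0 to 8.54, set as the call begins (- or left out, the last holds). The fingers move at their own pace and stop on an object; the grip force is fixed at half the most. Time passes only in rows, so rows that do not move let the fingers close, or fill a call up. It gives the time, the measured TCP pose, the force, the opening and the grip force at its end, in the units of the state.
- get_state(): the state, without advancing time (a new reading comes with each control period).
- eyes.read_camera(name): name is "scene" or "top" or "wrist"; returns the picture (384x512x3 uint8, blue, green, red); there is no depth.
- eyes.get_calibration(name): a dict with "mtx" (3x3 intrinsics, pixels), "eye" and "orientation" of the camera in the world. Camera axes: x right, y down, z forward; pixel columns grow to the right and rows downward; lengths in mm; the calibration is good to about 2 mm. A picture is of the moment at which its call begins: read the wrist's pose just before it. get_calibration takes no time and is no camera call; for the wrist camera it gives the pose at the moment of the call.
- order.close_job(): hands the job in; it is judged then, once.
The state is a dict: "clock": time; "joint_pos": joint angles; "joint_velocities": joint speeds; "effort": joint torques, N m; "tcp_pos": TCP position; "eef_rot": TCP orientation; "contact_force": force on the tool from outside, world axes, zero at the start; "torque": the same for the moment, N m; "gripper_width": opening from 0.0 (shut) to 1.0 (fully open); "grip_force": force on a finger pad.
Only numpy, scipy, OpenCV 4.12 (cv2) and the standard library are available. Lean on these libraries where they do the work, as an engineer would, in place of code of your own. Each camera call takes 0.05 s, during which the arm holds its last target. There are 200 camera calls.

## Task

Make the sharpening station ready: take the pile of three stones and the diamond plate apart and bed each one in its own wooden stone box, the one whose recess fits it, lying flat on the floor of the recess with its working face up as it is now. The stones are brittle: set them down, do not drop them; and leave the oil can and the block plane where they stand.

Things in the scene. Friction and masses are not known exactly. Their poses are not given: they have to be found in the camera images.
- stone_large: large grey bench stone, the lowest of the pile, lying on the bench; a loose rectangular bar of about 0.6 kg, 60 mm wide (its x) x 180 mm long (its y) x 32 mm thick (z); origin at the centre of its underside, z up; half a turn about z makes no difference to it
- stone_medium: brown bench stone, second from below, lying on the large stone; a loose rectangular bar of about 0.4 kg, 52 mm wide (its x) x 150 mm long (its y) x 28 mm thick (z); origin at the centre of its underside, z up; half a turn about z makes no difference to it
- diamond_plate: diamond sharpening plate (dotted bright steel face on a grey base), third from below, lying on the medium stone; a loose rectangular bar of about 0.25 kg, 44 mm wide (its x) x 120 mm long (its y) x 25 mm thick (z); origin at the centre of its underside, z up; half a turn about z makes no difference to it
- stone_small: small pale slate-grey stone, top of the pile, lying on the diamond plate; a loose rectangular bar of about 0.15 kg, 35 mm wide (its x) x 92 mm long (its y) x 25 mm thick (z); origin at the centre of its underside, z up; half a turn about z makes no difference to it
- box_large: low dark wooden stone box with an open top, does not move; 96 mm wide (its x) x 216 mm long (its y) x 16 mm high; its recess is 68 x 188 mm (4 mm play each side, then a 4 mm chamfered lip), its cork-lined floor 8 mm above the bench, a 24 mm thumb notch in each end wall; belongs to stone_large (60 x 180 mm); origin on the bench under the centre of the recess
- box_medium: low dark wooden stone box with an open top, does not move; 88 mm wide (its x) x 186 mm long (its y) x 16 mm high; its recess is 60 x 158 mm (4 mm play each side, then a 4 mm chamfered lip), its cork-lined floor 8 mm above the bench, a 24 mm thumb notch in each end wall; belongs to stone_medium (52 x 150 mm); origin on the bench under the centre of the recess
- box_plate: low dark wooden stone box with an open top, does not move; 80 mm wide (its x) x 156 mm long (its y) x 16 mm high; its recess is 52 x 128 mm (4 mm play each side, then a 4 mm chamfered lip), its cork-lined floor 8 mm above the bench, a 24 mm thumb notch in each end wall; belongs to diamond_plate (44 x 120 mm); origin on the bench under the centre of the recess
- box_small: low dark wooden stone box with an open top, does not move; 71 mm wide (its x) x 128 mm long (its y) x 16 mm high; its recess is 43 x 100 mm (4 mm play each side, then a 4 mm chamfered lip), its cork-lined floor 8 mm above the bench, a 24 mm thumb notch in each end wall; belongs to stone_small (35 x 92 mm); origin on the bench under the centre of the recess
- oil_can: bystander: green oil can with a long thin spout, 64 mm across, 170 mm high, standing upright between the boxes or beside the pile; origin at the centre of its underside; to be left standing where it is
- block_plane: bystander: small grey metal block plane, 45 x 155 x 42 mm, on the left; origin at the centre of its underside; to be left where it is

How it is judged (in metres and radians):
At the end, for the whole second after the job is handed in: Each of the three stones and the diamond plate lies released and at rest in its own box: centre within 10 mm of the box centre, long sides within 0.15 rad of the box's, level within 0.05 rad, underside on the recess floor (5 to 11 mm above the bench) (horizontal distance between stone_large and box_large below 0.01 m and z of stone_large in the frame of box_large between 0.005 and 0.011 m and angle between the y axis of stone_large and the y axis of box_large, either way round below 0.15 rad and angle between each of stone_large, stone_medium, diamond_plate, stone_small's own z axis and vertical below 0.05 rad and linear speed of each of stone_large, stone_medium, diamond_plate, stone_small below 0.02 m/s and contact force between each of stone_large, stone_medium, diamond_plate, stone_small and the fingers below 0.2 N and horizontal distance between stone_medium and box_medium below 0.01 m and z of stone_medium in the frame of box_medium between 0.005 and 0.011 m and angle between the y axis of stone_medium and the y axis of box_medium, either way round below 0.15 rad and horizontal distance between diamond_plate and box_plate below 0.01 m and z of diamond_plate in the frame of box_plate between 0.005 and 0.011 m and angle between the y axis of diamond_plate and the y axis of box_plate, either way round below 0.15 rad and horizontal distance between stone_small and box_small below 0.01 m and z of stone_small in the frame of box_small between 0.005 and 0.011 m and angle between the y axis of stone_small and the y axis of box_small, either way round below 0.15 rad); the robot touches nothing.
It fails at once if a stone or the diamond plate falls freely (faster than 0.7 m/s with no finger on it: a drop of about 25 mm) ((linear speed of stone_large above 0.7 m/s and contact force between stone_large and the fingers below 0.2 N) or (linear speed of stone_medium above 0.7 m/s and contact force between stone_medium and the fingers below 0.2 N) or (linear speed of diamond_plate above 0.7 m/s and contact force between diamond_plate and the fingers below 0.2 N) or (linear speed of stone_small above 0.7 m/s and contact force between stone_small and the fingers below 0.2 N)).
It fails at once if the oil can is shifted by more than 25 mm or tipped (distance of oil_can from where it was at the start of the episode above 0.025 m or angle between oil_can's own z axis and vertical above 0.35 rad).
It fails at once if the block plane is shifted by more than 25 mm (distance of block_plane from where it was at the start of the episode above 0.025 m).
It also fails if it takes over 128 s, if anything falls off the work surface, if the arm or the gripper's body presses on something with over 40 N, if the wrist force passes 120 N, or if a joint passes its speed limit or range.

## Working session

There is one attempt and no reset: what is moved stays moved. The work goes in short steps, Python scripts to look and compute and a shell command to move; the robot and the scene stay as the last step left them, time stands still between calls to the robot, and variables do not carry over. Pictures are saved under pics/ and viewed, at most 15 in all, crops included, and the job is handed in when it is done.

```bash
mkdir -p pics; ls; python3 - <<'E'
from rig import get_state, eyes, order, env
import cv2, numpy as np
s=get_state(); print(s, env.hold_point_z)
for n in("scene","top"):
    im=eyes.read_camera(n); cv2.imwrite(f"pics/{n}0.png",im)
    print(n,eyes.get_calibration(n))
E
```

```text
pics
{'clock': 0.0, 'joint_pos': array([-1.15101594e+00,  1.26381584e-01, -4.06267026e-02,  1.40540430e+00,
        1.81808090e-05,  1.57079192e+00]), 'joint_velocities': array([ 7.98895719e-04,  6.66754072e-04,  8.61031516e-04, -1.04196510e-03,
       -4.10529416e-04,  5.23553689e-05]), 'effort': array([-2.51822297e-03, -4.35912645e+01,  3.52924097e+01,  1.73728092e-02,
       -2.50070534e-04,  2.64864440e-05]), 'tcp_pos': array([ 213.78982676, -479.00320999,  209.31911511]), 'eef_rot': array([-3.07109535e+00, -6.54235290e-01,  5.00779091e-04]), 'contact_force': array([ 0.25971384, -0.22181529,  0.30184438]), 'torque': array([-0.01158944,  0.00027444, -0.08798134]), 'grip_force': 0.0, 'gripper_width': 0.997396692981133} 18.700000000000003
scene {'mtx': array([[399.05090023,   0.        , 252.67241119],
       [  0.        , 399.05090023, 190.61447236],
       [  0.        ,   0.        ,   1.        ]]), 'eye': array([-205.73736231,  569.2058577 ,  607.25610733]), 'orientation': array([-1.09983549,  2.11095759, -1.19348992])}
top {'mtx': array([[492.53408588,   0.        , 257.64702633],
       [  0.        , 492.53408588, 184.27767254],
       [  0.        ,   0.        ,   1.        ]]), 'eye': array([-416.63946442,  306.50972606, 1361.90856507]), 'orientation': array([-1.5926328 ,  2.11227148, -0.72263961])}
```

```bash
python3 -c "
import cv2
for n in('scene','top'):
    im=cv2.imread(f'pics/{n}0.png'); cv2.imwrite(f'pics/{n}0b.png',cv2.resize(im,(800,600),interpolation=cv2.INTER_CUBIC))"
```

```text
(no output)
```

View pics/top0b.png

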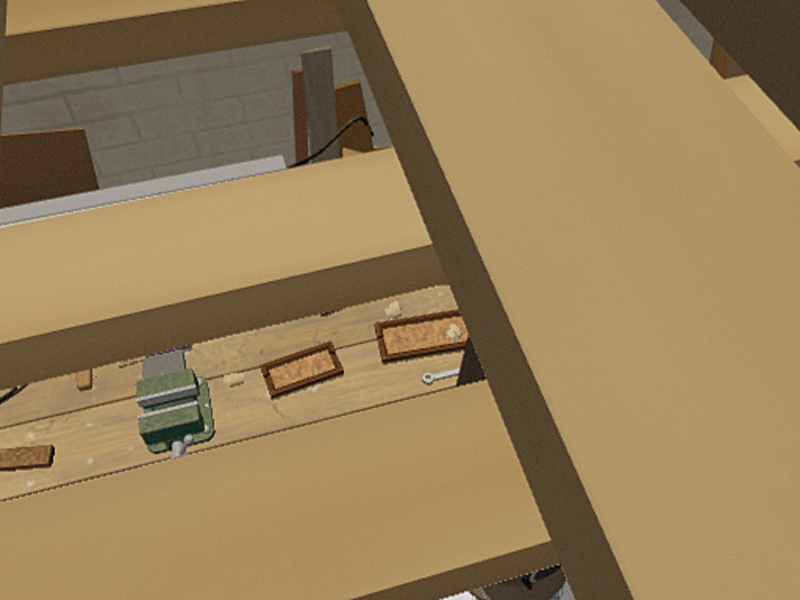

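View pics/scene0b.png

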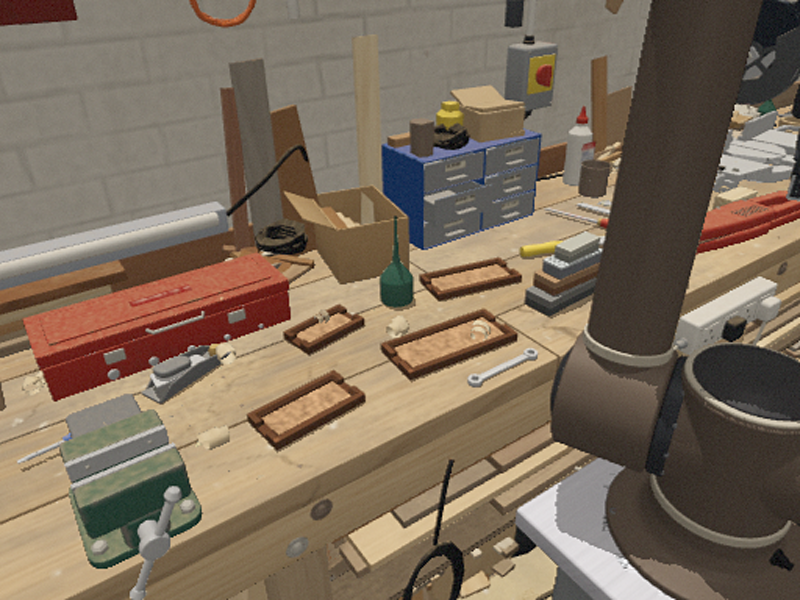

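The scene view (800x600 px) shows the four boxes at (325,328), (450,342), (305,408) and (470,277). The can is at (397,285), the plane at (180,372), and the pile at about (565,272), partly behind the arm. Beams in the top view hide all but two of the boxes.

```bash
cat > h.py <<'E'
from rig import get_state, eyes, order, env
import cv2, numpy as np
from scipy.spatial.transform import Rotation as R
def cast(cal,uv,z):
    uv=np.atleast_2d(np.array(uv,float)); K=cal["mtx"]
    d=np.c_[uv,np.ones(len(uv))]@np.linalg.inv(K).T@R.from_rotvec(cal["orientation"]).as_matrix().T
    e=np.array(cal["eye"]); return e+d*((z-e[2])/d[:,2])[:,None]
def proj(cal,P):
    P=np.atleast_2d(np.array(P,float)); p=(P-cal["eye"])@R.from_rotvec(cal["orientation"]).as_matrix()@cal["mtx"].T
    return p[:,:2]/p[:,2:]
E
python3 - <<'E'
from h import *
c=eyes.get_calibration("scene")
# box rim corners in 800x600 view: far-left, top, right, bottom
for n,q,z in [("A",[(286,324),(339,307),(364,323),(312,351)],16),("B",[(382,344),(487,312),(517,334),(416,376)],16),("C",[(248,410),(333,374),(365,396),(278,443)],16),("D",[(419,278),(508,259),(522,277),(438,298)],16),("pile large top",[(527,289),(549,272),(598,290),(545,305)],32),("small top",[(556,245),(577,233),(603,240),(583,255)],110),("can base",[(397,300)],0),("plane",[(145,390),(205,350)],0)]:
    p=cast(c,np.array(q)*.64,z)[:,:2]; print(n,p.round().tolist(), p.mean(0).round(), [round(float(np.linalg.norm(p[i]-p[i-1]))) for i in range(len(p))])
w=eyes.get_calibration("wrist"); s=get_state(); print(w)
T=R.from_rotvec(s["eef_rot"]); print("cam in tool",T.inv().apply(w["eye"]-s["tcp_pos"]),"\n",(T.inv()*R.from_rotvec(w["orientation"])).as_matrix().round(3),"\n tool",T.as_matrix().round(3))
cv2.imwrite("pics/w0.png",eyes.read_camera("wrist"))
E
```

```text
A [[663.0, 216.0], [658.0, 112.0], [586.0, 103.0], [564.0, 217.0]] [618. 162.] [99, 104, 73, 116]
B [[514.0, 113.0], [488.0, -95.0], [405.0, -89.0], [412.0, 118.0]] [455.  12.] [102, 209, 83, 207]
C [[488.0, 361.0], [490.0, 219.0], [417.0, 207.0], [401.0, 354.0]] [449. 285.] [87, 142, 75, 148]
D [[661.0, -72.0], [618.0, -269.0], [545.0, -237.0], [578.0, -54.0]] [ 601. -158.] [85, 202, 80, 186]
pile large top [[486.0, -190.0], [509.0, -272.0], [407.0, -292.0], [427.0, -175.0]] [ 457. -232.] [61, 85, 104, 119]
small top [[477.0, -244.0], [490.0, -314.0], [441.0, -329.0], [421.0, -252.0]] [ 457. -285.] [56, 71, 51, 79]
can base [[639.0, -3.0]] [639.  -3.] [0]
plane [[644.0, 467.0], [694.0, 354.0]] [669. 410.] [124, 124]
{'mtx': array([[287.10800322,   0.        , 259.55711801],
       [  0.        , 287.10800322, 190.51329887],
       [  0.        ,   0.        ,   1.        ]]), 'eye': array([ 282.03233063, -448.50122773,  373.7550874 ]), 'orientation': array([ 2.41979445, -1.57013366, -0.23371266])}
cam in tool [  74.73790203   -0.3188667  -164.37279972] 
 [[-0.    -0.957 -0.291]
 [ 1.    -0.001  0.001]
 [-0.001 -0.291  0.957]] 
 tool [[ 0.913  0.408 -0.001]
 [ 0.408 -0.913  0.001]
 [-0.    -0.002 -1.   ]]
```

View pics/w0.png

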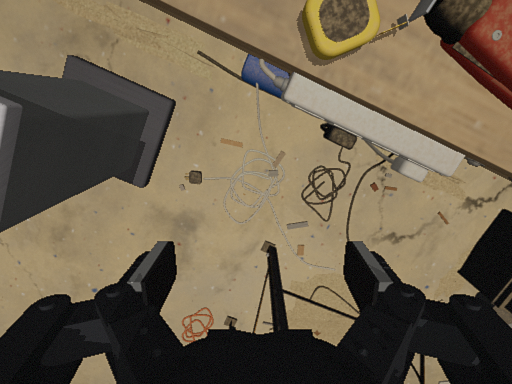

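The wrist view shows only the floor beside the bench; the bench edge is at the top right. I'll move up and over to look at the pile.

```bash
python3 -m jog '[[[5,-2.3,-2,0,0,0],[5,-2.3,-2,0,0,0],[5,-2.3,-2,0,0,0],[5,-2.3,-2,0,0,0],[5,-2.3,-2,0,0,0]]]'; python3 -m jog '[[[2,-0.5,0,0,0,0],[0,0,0,0,0,0],[0,0,0,0,0,0],[0,0,0,0,0,0],[0,0,0,0,0,0]]]'
python3 - <<'E'
from h import *
s=get_state();c=eyes.get_calibration("wrist");cv2.imwrite("pics/w1.png",eyes.read_camera("wrist"))
print(s["tcp_pos"],s["joint_pos"].round(2)); np.save("w1.npy",c,allow_pickle=True)
E
```

```text
clock: 0.78
tcp_pos: [396.2, -271.0, 310.6]
eef_rot: [3.073, 0.654, -0.0]
contact_force: [0.9, -1.0, -0.5]
gripper_width: 1.003
grip_force: 0.0
clock: 1.4
tcp_pos: [411.0, -260.3, 310.0]
eef_rot: [-3.073, -0.652, 0.0]
contact_force: [-0.5, -1.0, 0.5]
gripper_width: 1.001
grip_force: 0.0
[ 411.01306748 -260.34162411  309.98425818] [-0.56  0.07  0.12  1.62 -0.    2.16]
```

View pics/w1.png

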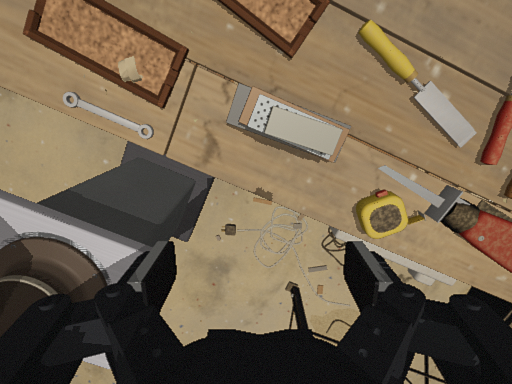

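The pile is centred near px (293,125): pale small stone on the dotted plate, then the brown stone, then the grey one. The large box is at the upper left (105,50) with a shaving in it. I'll zoom in on the pile for corners.

```bash
python3 -c "
import cv2
im=cv2.imread('pics/w1.png')[75:175,215:365]; cv2.imwrite('pics/w1c.png',cv2.resize(im,None,fx=5,fy=5,interpolation=cv2.INTER_CUBIC))"
```

```text
(no output)
```

View pics/w1c.png

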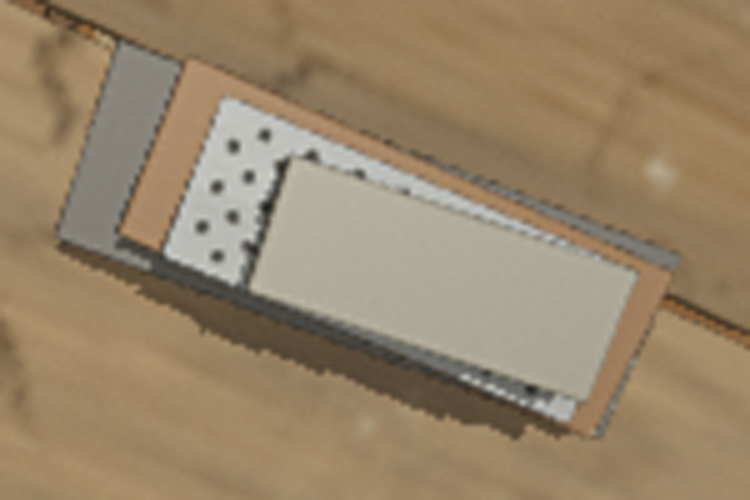

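```bash
cat >> h.py <<'E'
def quad(cal,uv,z,name=""):
    "corners in order; prints centre, sizes, yaw of long axis (deg from world y) by mean of long edges"
    p=cast(cal,uv,z)[:,:2]; e=np.roll(p,-1,0)-p; L=np.hypot(*e.T); i=0 if L[0]+L[2]>L[1]+L[3] else 1
    v=e[i]-e[i+2]; a=np.degrees(np.arctan2(-v[0],v[1])); a=(a+90)%180-90
    print(name,p.mean(0).round(1),"edges",L.round(1),"yaw",a.round(1)); return p.mean(0),a
def tool(xyz,yaw,s=None):
    "tool shift (cm) to TCP xyz then turn (deg) about tool z so that tool y is across the long axis yaw"
    s=s or get_state(); T=R.from_rotvec(s["eef_rot"]); d=T.inv().apply(np.array(xyz)-s["tcp_pos"])/10
    y=T.as_matrix()[:,1]; cur=np.degrees(np.arctan2(y[1],y[0])); w=-(yaw-cur); w=(w+90)%180-90
    tilt=T.as_matrix()[:,2]
    print("shift cm",d.round(2),"turn z",w.round(1),"axis",tilt.round(3),"tcp",s["tcp_pos"].round(1),"j6",s["joint_pos"][5].round(2))
E
python3 - <<'E'
from h import *
c=np.load("w1.npy",allow_pickle=True).item()
f=lambda q:np.array(q)/5+[215,75]-.4
S=quad(c,f([(288,155),(637,268),(585,400),(248,290)]),110,"small")
p=cast(c,f([(225,97),(163,255),(570,420)]),85); print("plate",p.round(1),(p[0]+p[2])[:2]/2,np.linalg.norm(np.diff(p,axis=0),axis=1))
p=cast(c,f([(187,60),(120,240),(600,437),(675,270)]),60); quad(c,f([(187,60),(120,240),(600,437),(675,270)]),60,"med")
p=cast(c,f([(58,240),(118,42),(680,255)]),32); print("large",p.round(1),(p[0]+p[2])[:2]/2,np.linalg.norm(np.diff(p,axis=0),axis=1))
quad(c,[(38,0),(188,48),(164,107),(26,36)],16,"boxB?")
tool([S[0][0],S[0][1],98],S[1])
E
```

```text
small [ 471.3 -292.8] edges [91.3 34.7 90.6 33.8] yaw 6.5
plate [[ 489.6 -225.7   85. ]
 [ 446.6 -226.8   85. ]
 [ 451.3 -346.3   85. ]] [ 470.46042839 -285.97935008] [ 43.0105728  119.59371472]
med [ 471.6 -287.7] edges [ 51.4 150.4  51.1 148.7] yaw 1.9
large [[ 433.5 -195.8   32. ]
 [ 492.3 -190.7   32. ]
 [ 505.5 -368.8   32. ]] [ 469.46715634 -282.32360129] [ 59.04136605 178.58923743]
boxB? [457.3   4. ] edges [212.4  92.6 212.   52.5] yaw 2.0
shift cm [ 4.19  5.42 21.21] turn z -72.5 axis [-0. -0. -1.] tcp [ 411.1 -260.3  310.1] j6 2.16
```

```bash
python3 -m jog '[[[0.84,1.08,1,0,0,0],[0.84,1.08,1,0,0,0],[0.84,1.08,1,0,0,0],[0.84,1.08,1,0,0,0],[0.84,1.08,1,0,0,0]]]'>/dev/null; python3 -m jog '[[[0,0,0,0,0,-10],[0,0,0,0,0,-10],[0,0,0,0,0,-10],[0,0,0,0,0,-10],[0,0,0,0,0,-10]]]' >/dev/null; python3 -m jog '[[[0,0,0,0,0,-10],[0,0,0,0,0,-10],[0,0,0,0,0,-2.5],[0,0,0,0,0,0],[0,0,0,0,0,0]]]'
python3 - <<'E'
from h import *
tool([471.5,-293,93],6.5)
c=eyes.get_calibration("wrist");cv2.imwrite("pics/w2.png",eyes.read_camera("wrist")); np.save("w2.npy",c,allow_pickle=True)
E
```

```text
clock: 3.32
tcp_pos: [472.2, -292.0, 259.8]
eef_rot: [-2.092, -2.344, 0.0]
contact_force: [-0.1, 0.6, 0.1]
gripper_width: 1.0
grip_force: 0.0
shift cm [-0.09 -0.08 16.68] turn z 0.0 axis [-0.  0. -1.] tcp [ 472.2 -292.   259.8] j6 0.9
```

View pics/w2.png

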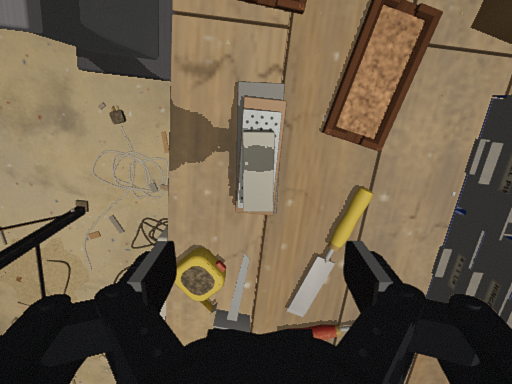

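The small stone is lined up under the fingers (px 243–275 × 130–212), and the medium box is at px (382,70). I'll descend and grip.

```bash
python3 -m jog '[[[-0.1,-0.1,2.8,0,0,0],[0,0,2.8,0,0,0],[0,0,2.8,0,0,0],[0,0,2.8,0,0,0],[0,0,2.4,0,0,0]]]' 8.5|tail -5; python3 -m jog '[[[0,0,1,0,0,0],[0,0,1,0,0,0],[0,0,1.08,0,0,0],[0,0,0,0,0,0],[0,0,0,0,0,0]]]'; python3 -m jog '[[[0,0,0,0,0,0],[0,0,0,0,0,0],[0,0,0,0,0,0],[0,0,0,0,0,0],[0,0,0,0,0,0]]]' 2.5; python3 -m jog '[[[0,0,0,0,0,0],[0,0,0,0,0,0],[0,0,0,0,0,0],[0,0,0,0,0,0],[0,0,-0.3,0,0,0]]]'
```

```text
tcp_pos: [470.9, -293.0, 122.9]
eef_rot: [-2.091, -2.344, 0.0]
contact_force: [-0.2, -0.2, 0.4]
gripper_width: 1.0
grip_force: 0.0
clock: 4.62
tcp_pos: [471.4, -293.2, 93.8]
eef_rot: [2.09, 2.344, 0.0]
contact_force: [-0.2, 0.5, 0.1]
gripper_width: 0.997
grip_force: 0.0
clock: 5.25
tcp_pos: [471.1, -293.1, 93.3]
eef_rot: [2.091, 2.345, 0.0]
contact_force: [0.6, 0.2, 0.7]
gripper_width: 0.295
grip_force: 0.0
clock: 5.88
tcp_pos: [470.9, -293.0, 96.2]
eef_rot: [-2.09, -2.344, 0.0]
contact_force: [-0.2, -0.1, 0.3]
gripper_width: 0.295
grip_force: 0.0
```

```bash
python3 - <<'E'
from h import *
c=np.load("w2.npy",allow_pickle=True).item()
quad(c,[(374,0),(441,12),(380,148),(323,130)],16,"boxD")
tool([471.5,-293,93],6.5)
E
```

```text
boxD [ 616.7 -167.3] edges [ 86.3 178.8  86.5 166.5] yaw -11.8
shift cm [-0.01  0.05  0.32] turn z 0.1 axis [-0.  0. -1.] tcp [ 470.9 -293.    96.2] j6 0.9
```

The fingers closed to 25 mm with no force, so the grasp missed. I'll look.

```bash
python3 - <<'E'
from h import *
s=get_state();c=eyes.get_calibration("wrist");a=eyes.read_camera("wrist");b=eyes.read_camera("scene")[90:220,300:420]
b=cv2.resize(b,(355,384),interpolation=cv2.INTER_CUBIC)
cv2.imwrite("pics/w3.png",np.hstack([a[:,60:460],b])); print(s["gripper_width"],s["grip_force"])
E
```

```text
0.2946382934966251 0.0
```

View pics/w3.png

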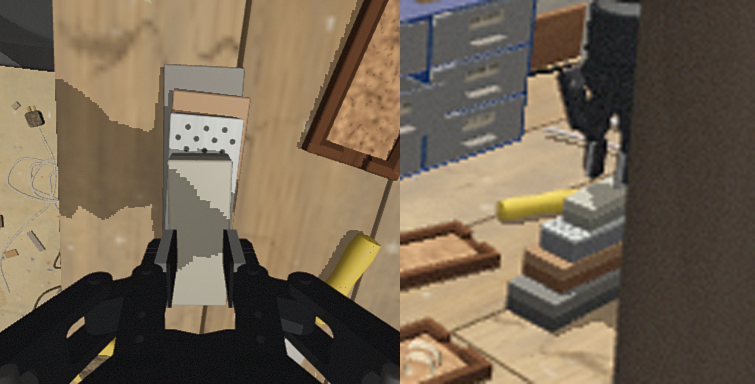

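```bash
python3 - <<'E'
from h import *
c=eyes.get_calibration("scene"); w=eyes.get_calibration("wrist")
f=lambda p:((p-[300,90])*[355/120,384/130]+[400,0]).round(0).tolist()
for z in (90,96,105,110,115,125): print(z,f(proj(c,[[488,-293,z],[458,-293,z]])), (proj(w,[[484,-293,z],[458.5,-293,z]])-[60,0]).round(0).tolist())
print("small corners",f(proj(c,[[488.8,-247,110],[454,-247,110],[488,-338,110]])),(proj(w,[[488.8-5,-247,110],[449,-247,110]])-[60,0]).round(0).tolist())
print(w["eye"])
E
```

```text
90 [[589.0, 199.0], [612.0, 210.0]] [[218.0, 225.0], [179.0, 221.0]]
96 [[590.0, 194.0], [613.0, 204.0]] [[219.0, 229.0], [179.0, 225.0]]
105 [[591.0, 185.0], [615.0, 196.0]] [[220.0, 236.0], [178.0, 231.0]]
110 [[592.0, 181.0], [615.0, 191.0]] [[221.0, 240.0], [177.0, 235.0]]
115 [[592.0, 176.0], [616.0, 187.0]] [[221.0, 244.0], [176.0, 239.0]]
125 [[593.0, 167.0], [617.0, 177.0]] [[223.0, 252.0], [175.0, 248.0]]
small corners [[558.0, 192.0], [586.0, 205.0], [622.0, 169.0]] [[232.0, 162.0], [167.0, 155.0]]
[ 462.86406651 -218.7647578   261.06706609]
```

The fingertips look about 115 mm up while the TCP reads 96, so they passed above the stone. I'll find the true tip height with a gentle touch on the stone's top (z = 110).

```bash
python3 -m jog '[[[0,0,0.1,0,0,0],[0,0,0.1,0,0,0],[0,0,0.1,0,0,0],[0,0,0,0,0,0],[0,0,0,0,0,0]]]' | grep -E 'tcp|contact'; python3 -m jog '[[[0,0,0.05,0,0,0],[0,0,0.05,0,0,0],[0,0,0.05,0,0,0],[0,0,0.05,0,0,0],[0,0,0,0,0,0]]]' | grep -E 'tcp|contact';python3 -m jog '[[[0,0,0.05,0,0,0],[0,0,0.05,0,0,0],[0,0,0.05,0,0,0],[0,0,0.05,0,0,0],[0,0,0,0,0,0]]]' | grep -E 'tcp|contact'
```

```text
tcp_pos: [471.1, -293.1, 93.3]
contact_force: [0.0, -0.2, -0.2]
tcp_pos: [471.1, -293.0, 91.2]
contact_force: [-0.3, -0.9, 0.5]
tcp_pos: [471.1, -293.1, 89.2]
contact_force: [0.4, 1.0, -0.3]
```

```bash
for i in 1; do python3 -m jog '[[[0,0,0.05,0,0,0],[0,0,0.05,0,0,0],[0,0,0.05,0,0,0],[0,0,0.05,0,0,0],[0,0,0,0,0,0]]]' | grep -E 'tcp|contact'; done; python3 - <<'E'
from h import *
a=eyes.read_camera("wrist")[90:330,130:430];b=eyes.read_camera("scene")[110:200,330:420]
cv2.imwrite("pics/w4.png",np.hstack([cv2.resize(a,(450,360)),cv2.resize(b,(345,360),interpolation=cv2.INTER_CUBIC)]))
E
```

```text
tcp_pos: [471.2, -293.1, 88.7]
contact_force: [-2.3, 1.1, 9.6]
```

View pics/w4.png

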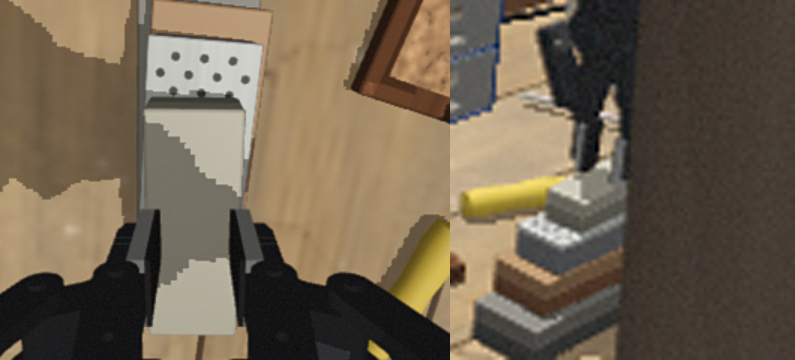

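Contact came at TCP z ≈ 89, so the tips end about 21 mm behind the reported TCP at this width. I'll regrip about 16 mm deeper than the first attempt, with the tips at about z = 95.

```bash
python3 -m jog '[[[0,0,-0.5,0,0,0],[0,0,-1,0,0,0],[0,0,0,0,0,0],[0,0,0,0,0,0],[0,0,0,0,0,0]]]' >/dev/null; python3 -m jog '[[[0,0,0,0,0,0],[0,0,0,0,0,0],[0,0,0,0,0,0],[0,0,0,0,0,0],[0,0,0,0,0,0]]]' 7 | grep -E 'tcp|contact|width'; python3 -m jog '[[[0,0,0.6,0,0,0],[0,0,0.6,0,0,0],[0,0,0.6,0,0,0],[0,0,0.6,0,0,0],[0,0,0.5,0,0,0]]]' | grep -E 'tcp|contact';  python3 -m jog '[[[0,0,0,0,0,0],[0,0,0,0,0,0],[0,0,0,0,0,0],[0,0,0,0,0,0],[0,0,0,0,0,0]]]' 2.5;python3 -m jog '[[[0,0,0,0,0,0],[0,0,0,0,0,0],[0,0,0,0,0,0],[0,0,0,0,0,0],[0,0,0,0,0,0]]]'
```

```text
tcp_pos: [471.1, -293.1, 102.3]
contact_force: [-0.3, 0.2, -0.5]
gripper_width: 0.82
tcp_pos: [471.0, -293.0, 72.8]
contact_force: [0.2, -0.6, -0.0]
clock: 11.08
tcp_pos: [471.4, -293.3, 73.8]
eef_rot: [2.09, 2.344, 0.0]
contact_force: [-0.3, -0.1, 3.4]
gripper_width: 0.391
grip_force: 60.7
clock: 11.7
tcp_pos: [471.4, -293.3, 73.8]
eef_rot: [2.09, 2.344, 0.0]
contact_force: [-0.2, -0.0, 5.5]
gripper_width: 0.391
grip_force: 60.8
```

Gripped: 33 mm opening, 60 N. I'll lift and carry it toward the boxes for a look.

```bash
python3 -m jog '[[[0,0,-1,0,0,0],[0,0,-3,0,0,0],[0,0,-4,0,0,0],[0,0,-4,0,0,0],[0,0,-4,0,0,0]]]'|grep -E 'tcp|grip'; python3 -m jog '[[[2,0.4,-1,0,0,0],[4,0.8,-1,0,0,0],[4,0.8,0,0,0,0],[4,0.8,0,0,0,0],[4,0.8,0,0,0,0]]]' |grep -E 'tcp|grip'; python3 -m jog '[[[4,0.8,0,0,0,0],[4,0.8,0,0,0,0],[4,0.8,0,0,0,0],[3,0.6,0,0,0,0],[1,0.2,0,0,0,0]]]' >/dev/null;python3 -m jog '[[[0,0,0,0,0,0],[0,0,0,0,0,0],[0,0,0,0,0,0],[0,0,0,0,0,0],[0,0,0,0,0,0]]]'
python3 - <<'E'
from h import *
s=get_state();c=eyes.get_calibration("wrist");cv2.imwrite("pics/w5.png",eyes.read_camera("wrist")); np.save("w5.npy",c,allow_pickle=True)
E
```

```text
tcp_pos: [470.7, -292.8, 234.4]
gripper_width: 0.391
grip_force: 60.1
tcp_pos: [485.4, -107.8, 251.9]
gripper_width: 0.389
grip_force: 60.2
clock: 14.2
tcp_pos: [499.9, 52.1, 253.3]
eef_rot: [2.092, 2.344, 0.0]
contact_force: [0.2, 0.3, -1.8]
gripper_width: 0.394
grip_force: 60.2
```

View pics/w5.png

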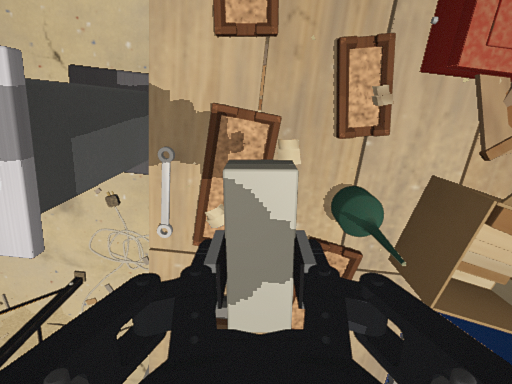

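The small box is fully in view at px (336–394, 35–138). The can is at (360,212) and the plate box is at the top edge. I'll get the rim corners by mask.

```bash
cat >> h.py <<'E'
def boxes(im,cal,amin=600):
    "dark-brown rims -> rect of hull, cast at z=16"
    hsv=cv2.cvtColor(im,cv2.COLOR_BGR2HSV); m=((hsv[...,0]<16)&(hsv[...,1]>95)&(hsv[...,2]<125)&(hsv[...,2]>35)).astype(np.uint8)
    m=cv2.morphologyEx(m,cv2.MORPH_CLOSE,np.ones((3,3)))
    for k in cv2.findContours(m,cv2.RETR_EXTERNAL,cv2.CHAIN_APPROX_NONE)[0]:
        h=cv2.convexHull(k); A=cv2.contourArea(h)
        if A<amin: continue
        e=.02; q=cv2.approxPolyDP(h,e*cv2.arcLength(h,True),True)[:,0]
        while len(q)>4 and e<.1: e+=.005; q=cv2.approxPolyDP(h,e*cv2.arcLength(h,True),True)[:,0]
        if len(q)==4: quad(cal,q,16,str(q.tolist()))
    return m
E
python3 - <<'E'
from h import *
c=np.load("w5.npy",allow_pickle=True).item(); im=cv2.imread("pics/w5.png")
boxes(im,c); print(im[90,341],im[90,365],im[50,310],im[200,200])
c=np.load("w1.npy",allow_pickle=True).item(); boxes(cv2.imread("pics/w1.png"),c)
c=np.load("w2.npy",allow_pickle=True).item(); boxes(cv2.imread("pics/w2.png"),c)
E
```

```text
[[310, 236], [360, 252], [351, 279], [339, 276]] [646.1 -97.5] edges [84.4 49.8 20.6 86.9] yaw 25.3
[[478, 215], [464, 248], [452, 251], [460, 219]] [824.8 -29.2] edges [56.1 18.5 54.1 26.6] yaw 0.8
[[504, 199], [430, 294], [395, 247], [432, 177]] [787.2 -30. ] edges [183.8 110.8 118.7 117.3] yaw -16.6
[[280, 116], [272, 159], [193, 243], [212, 103]] [470.5  47.9] edges [ 59.8 178.7 211.3  92.9] yaw -55.1
[[395, 33], [389, 133], [337, 137], [337, 39]] [627.4 160.6] edges [123.8  71.5 122.6  72.5] yaw 10.8
[[437, 0], [511, 73], [489, 160], [419, 71]] [756.  186.1] edges [138.6 114.7 166.6  80.6] yaw 55.5
[[278, 0], [276, 35], [215, 34], [213, 0]] [463.5 224.3] edges [38.2 76.5 37.1 79. ] yaw -83.9
[ 44  70 108] [100 142 184] [110 148 176] [ 42  65 106]
[[509, 100], [492, 164], [476, 158], [499, 99]] [ 590.2 -583.7] edges [99.2 29.9 92.  15.7] yaw -71.3
[[348, 10], [290, 58], [218, 0], [329, 0]] [ 606.  -230.7] edges [100.5 126.1 154.1  30.1] yaw 38.8
[[36, 0], [187, 48], [165, 104], [25, 35]] [458.2   5.3] edges [213.7  87.1 213.3  50.5] yaw 2.6
[[511, 0], [507, 41], [475, 27], [483, 0]] [745.3 -82.5] edges [46.2 47.4 29.9 34.7] yaw 85.1
[[442, 11], [379, 153], [322, 132], [371, 0]] [ 615.8 -169.6] edges [187.2  88.5 168.3  90.8] yaw -11.1
```

```bash
python3 -m jog '[[[0.5,2.5,0.8,0,0,0],[0.5,2.5,0.8,0,0,0],[0.5,2.5,0.8,0,0,0],[0.5,2.5,0.8,0,0,0],[0.4,2.3,0.8,0,0,0]]]'>/dev/null; python3 -m jog '[[[0,0,0.5,0,0,-4.3],[0,0,0.5,0,0,0],[0,0,0,0,0,0],[0,0,0,0,0,0],[0,0,0,0,0,0]]]'
python3 - <<'E'
from h import *
s=get_state();c=eyes.get_calibration("wrist");im=eyes.read_camera("wrist");cv2.imwrite("pics/w6.png",im); np.save("w6.npy",c,allow_pickle=True)
m=boxes(im,c); tool([627,161,30],10.8)
cr=im[20:200,150:390]; cv2.imwrite("pics/w6c.png",cv2.resize(cr,(800,600),interpolation=cv2.INTER_CUBIC))
E
```

```text
clock: 15.5
tcp_pos: [619.3, 90.3, 203.8]
eef_rot: [2.002, 2.421, 0.001]
contact_force: [0.1, -0.6, -0.9]
gripper_width: 0.394
grip_force: 60.3
[[511, 340], [480, 339], [463, 325], [508, 313]] [1009.8  -92.2] edges [48.  40.9 65.8 52.6] yaw -69.1
[[355, 210], [375, 238], [352, 279], [328, 262]] [766.4   0.8] edges [51.  68.8 45.2 82.8] yaw -10.5
[[106, 112], [187, 134], [159, 274], [89, 261]] [470.   13.7] edges [ 97.3 201.7  97.1 206.6] yaw -4.6
[[310, 51], [304, 162], [250, 159], [248, 51]] [628.7 161.2] edges [125.9  67.3 122.   69.3] yaw 10.8
[[365, 0], [491, 122], [406, 200], [341, 94]] [773.  188.4] edges [207.9 131.6 161.5  96.7] yaw 56.1
[[181, 0], [180, 42], [106, 32], [104, 0]] [465.5 225.4] edges [40.6 80.9 30.6 82. ] yaw -82.6
shift cm [ 6.8   2.07 17.38] turn z 0.0 axis [ 0.001  0.    -1.   ] tcp [619.3  90.3 203.8] j6 1.53
```

View pics/w6c.png

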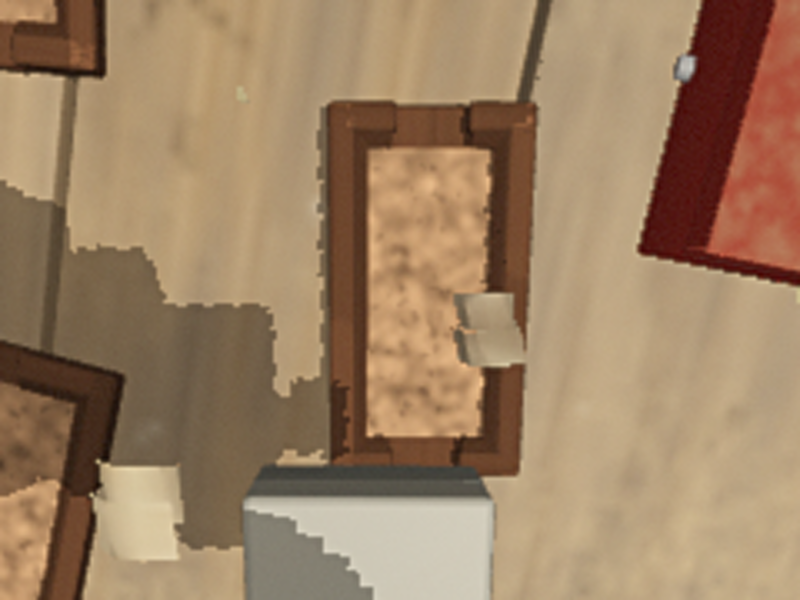

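```bash
python3 - <<'E'
from h import *
c=np.load("w6.npy",allow_pickle=True).item(); f=lambda q:np.array(q)*.3+[150,20]-.35
quad(c,f([(367,147),(492,148),(484,439),(366,438)]),8,"floor")
p,a=quad(c,f([(329,101),(536,101),(519,474),(333,467)]),16,"rim")
# held stone: underside front edge lower corners (250,497)?/top
s=get_state();print(s["tcp_pos"],a); T=R.from_rotvec(s["eef_rot"])
u=s["tcp_pos"][2]+11.2
q=cast(c,f([(262,467),(478,467)]),u)          # underside/front lower edge
q2=cast(c,f([(243,496),(492,499)]),u+25)
for v in (*q,*q2): print(T.inv().apply(v-s["tcp_pos"]).round(1))
E
```

```text
floor [629.2 160.2] edges [ 43.4 101.4  44.6 101.3] yaw 11.0
rim [629.1 161.6] edges [ 69.3 126.7  69.5 124. ] yaw 10.9
[619.32737826  90.3076927  203.78710373] 10.889011848400543
[ 45.3 -16.5 -11.2]
[ 45.2  18.5 -11.2]
[ 46.1 -16.5 -36.2]
[ 45.6  17.6 -36.2]
```

The small box centre is (629.2, 160.8), yaw 11°. The stone sits centred in the grip to within 1 mm. I'll move over the box and descend, stopping about 12 mm above the floor.

```bash
python3 -m jog '[[[1.36,0.446,1.5,0,0,0],[1.36,0.446,2,0,0,0],[1.36,0.446,2,0,0,0],[1.36,0.446,2,0,0,0],[1.36,0.446,2,0,0,0]]]'|grep tcp; python3 -m jog '[[[0,0,2.5,0,0,0],[0,0,2.5,0,0,0],[0,0,2.5,0,0,0],[0,0,1.5,0,0,0],[0,0,1,0,0,0]]]' |grep tcp;python3 -m jog '[[[0,0,0,0,0,0],[0,0,0,0,0,0],[0,0,0,0,0,0],[0,0,0,0,0,0],[0,0,0,0,0,0]]]'; python3 -c "
from h import *
tool([629.2,160.8,-3.2],11)"
```

```text
tcp_pos: [627.9, 162.7, 106.4]
tcp_pos: [628.0, 161.7, 7.1]
clock: 17.42
tcp_pos: [628.6, 161.3, 8.6]
eef_rot: [2.001, 2.421, 0.001]
contact_force: [0.2, -0.5, -1.6]
gripper_width: 0.393
grip_force: 60.3
shift cm [-0.06  0.05  1.18] turn z -0.2 axis [ 0.  0. -1.] tcp [628.6 161.3   8.6] j6 1.63
```

```bash
python3 -m jog '[[[0,0,0.3,0,0,0],[0,0,0.3,0,0,0],[0,0,0.2,0,0,0],[0,0,0.1,0,0,0],[0,0,0,0,0,0]]]'|grep -E 'tcp|contact'; python3 -m jog '[[[0,0,0.1,0,0,0],[0,0,0.1,0,0,0],[0,0,0.1,0,0,0],[0,0,0,0,0,0],[0,0,0,0,0,0]]]'|grep -E 'tcp|contact'
```

```text
tcp_pos: [628.3, 161.3, -0.8]
contact_force: [-0.5, 0.1, -1.1]
tcp_pos: [628.5, 161.3, -3.2]
contact_force: [-2.1, -0.5, 4.9]
```

Touchdown came at the predicted height (TCP z = −3.2). I'll release, rise and check.

```bash
python3 -m jog '[[[0,0,0,0,0,0],[0,0,0,0,0,0],[0,0,0,0,0,0],[0,0,0,0,0,0],[0,0,0,0,0,0]]]' 4.6|grep -E 'width|contact'; python3 -m jog '[[[0,0,-0.5,0,0,0],[0,0,-2,0,0,0],[0,0,-4,0,0,0],[0,0,-5,0,0,0],[0,0,-5,0,0,0]]]' |grep -E 'tcp|contact';python3 -m jog '[[[-3,-1,-2,0,0,0],[-4,-2,-2,0,0,0],[-4,-2,-2,0,0,0],[-4,-2,0,0,0,0],[0,0,0,0,0,0]]]' 8.5
python3 - <<'E'
from h import *
s=get_state();c=eyes.get_calibration("wrist");im=eyes.read_camera("wrist");cv2.imwrite("pics/w7.png",im); np.save("w7.npy",c,allow_pickle=True)
boxes(im,c)
E
```

```text
contact_force: [-0.0, -0.8, 0.7]
gripper_width: 0.54
tcp_pos: [628.2, 161.3, 163.2]
contact_force: [0.7, 0.3, -0.3]
clock: 20.55
tcp_pos: [587.4, -1.6, 222.6]
eef_rot: [2.005, 2.417, 0.001]
contact_force: [-0.2, 0.1, 0.4]
gripper_width: 0.993
grip_force: 0.0
[[386, 263], [395, 257], [445, 277], [454, 293]] [ 853.7 -121.4] edges [ 15.4  86.2  33.9 121.8] yaw 76.3
[[475, 268], [490, 258], [507, 256], [511, 298]] [962.2 -97.1] edges [24.7 24.3 76.4 85. ] yaw 72.2
[[255, 205], [311, 228], [264, 330], [212, 312]] [ 618.6 -163.9] edges [ 85.9 188.2  88.  188.9] yaw -10.0
[[430, 135], [385, 260], [343, 238], [393, 145]] [767.4 -18.2] edges [183.6  73.6 142.5  47.3] yaw -5.0
[[144, 37], [224, 61], [188, 221], [122, 204]] [468.3   8.5] edges [ 95.3 213.2  92.  212.6] yaw -4.6
[[388, 0], [511, 19], [452, 123], [433, 128]] [787.6 149. ] edges [144.5 124.4  23.7 160.1] yaw 17.5
[[287, 0], [348, 53], [344, 91], [287, 90]] [632.3 132.1] edges [91.3 42.4 69.7 95.5] yaw 79.5
```

View pics/w7.png

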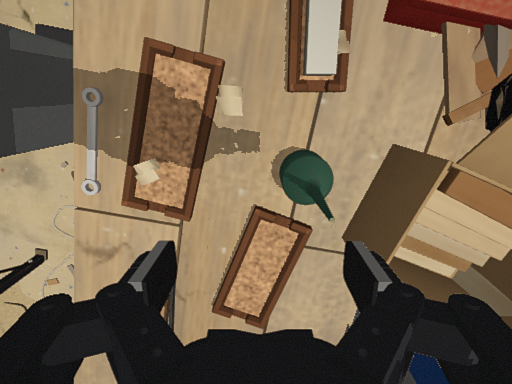

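The small stone lies in its box (px 320,35). The large box measures (468, 8.5), yaw −4.6°, and the medium box (618.6, −164), yaw −10°; both rim sizes match. Next is the diamond plate.

```bash
python3 -m jog '[[[-4,-3,-0.5,0,0,0],[-4.6,-3.3,-0.5,0,0,0],[-4.6,-3.3,-0.5,0,0,0],[-4.6,-3.3,0,0,0,0],[-4.3,-3.2,0,0,0,0]]]'>/dev/null; python3 -m jog '[[[0,0,0,0,0,8.7],[0,0,0,0,0,0],[0,0,0,0,0,0],[0,0,0,0,0,0],[0,0,0,0,0,0]]]'
python3 - <<'E'
from h import *
s=get_state();c=eyes.get_calibration("wrist");im=eyes.read_camera("wrist");cv2.imwrite("pics/w8.png",im); np.save("w8.npy",c,allow_pickle=True)
def top(lo,hi,z,n):
    uv=proj(c,[[471,-285,z]])[0].astype(int); hsv=cv2.cvtColor(im,cv2.COLOR_BGR2HSV)
    m=cv2.inRange(hsv,lo,hi); m=cv2.morphologyEx(m,cv2.MORPH_CLOSE,np.ones((5,5)))
    for k in cv2.findContours(m,cv2.RETR_EXTERNAL,cv2.CHAIN_APPROX_NONE)[0]:
        if cv2.contourArea(k)>300 and abs(np.array(cv2.minAreaRect(k)[0])-uv).max()<40:
            h=cv2.convexHull(k); e=.02; q=cv2.approxPolyDP(h,e*cv2.arcLength(h,True),True)[:,0]; 
            while len(q)>4: e+=.005; q=cv2.approxPolyDP(h,e*cv2.arcLength(h,True),True)[:,0]
            quad(c,q,z,n+str(q.tolist())) if len(q)==4 else print(n,q)
top((0,0,170),(180,35,255),85,"plate")
uv=proj(c,[[471,-285,85]])[0].astype(int); print(uv)
x,y=uv; cv2.imwrite("pics/w8c.png",cv2.resize(im[max(0,y-90):y+90,x-80:x+80],None,fx=3.3,fy=3.3,interpolation=cv2.INTER_CUBIC)); print(max(0,y-90),x-80)
tool([470.5,-286,47],2.3)
E
```

```text
clock: 21.85
tcp_pos: [471.7, -245.9, 236.3]
eef_rot: [-2.177, -2.265, -0.0]
contact_force: [-0.6, -0.6, 0.6]
gripper_width: 0.994
grip_force: 0.0
plate[[276, 155], [273, 250], [239, 250], [238, 178]] [ 470.3 -292. ] edges [117.5  41.7  91.2  50.1] yaw 1.6
[257 204]
114 177
shift cm [-3.99 -0.27 18.93] turn z -0.1 axis [-0.  0. -1.] tcp [ 471.7 -246.1  236.3] j6 1.05
```

View pics/w8c.png

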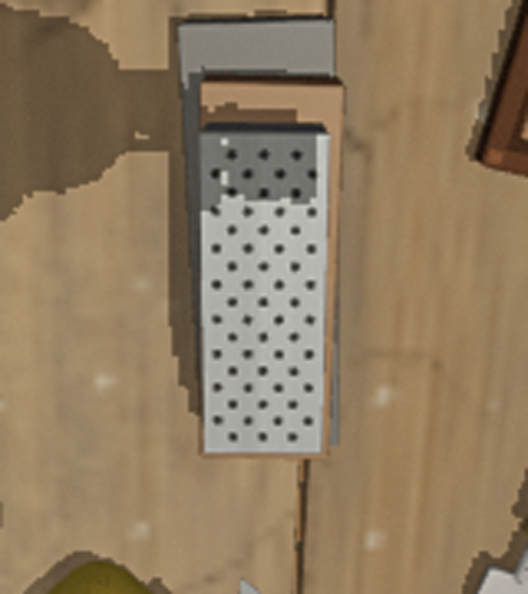

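The plate face runs from crop px (202,131) to (323,453), with the brown and grey stones still square beneath it.

```bash
python3 - <<'E'
from h import *
c=np.load("w8.npy",allow_pickle=True).item(); f=lambda q:np.array(q)/3.3+[177,114]-.35
p,a=quad(c,f([(202,131),(328,132),(323,453),(203,453)]),85,"plate")
tool([*p,47],a)
c=np.load("w7.npy",allow_pickle=True).item(); im=cv2.imread("pics/w7.png")
# cork floors as a check on box centres
hsv=cv2.cvtColor(im,cv2.COLOR_BGR2HSV)
for uv in [(265,265),(165,110)]:
    m=np.zeros((386,514),np.uint8); k=((hsv[...,2]>125)|(hsv[...,1]<90)).astype(np.uint8); 
    b=((hsv[...,0]<16)&(hsv[...,1]>95)&(hsv[...,2]<125)).astype(np.uint8)
    cork=((hsv[...,0]<16)&(hsv[...,2]>150)&(hsv[...,1]>95)).astype(np.uint8); cork=cv2.morphologyEx(cork,cv2.MORPH_CLOSE,np.ones((5,5)))
    for q in cv2.findContours(cork,cv2.RETR_EXTERNAL,cv2.CHAIN_APPROX_NONE)[0]:
        if cv2.contourArea(q)>300 and cv2.pointPolygonTest(cv2.convexHull(q),uv,False)>0:
            h=cv2.approxPolyDP(cv2.convexHull(q),4,True)[:,0]; print(h.tolist()); 
            if len(h)==4: quad(c,h,8,"cork")
E
```

```text
plate [ 470.4 -285.3] edges [ 42.2 120.3  44.7 120.6] yaw 1.7
shift cm [-3.91 -0.28 18.93] turn z 0.5 axis [-0.  0. -1.] tcp [ 471.7 -246.1  236.3] j6 1.05
[[263, 220], [297, 234], [257, 316], [224, 303]]
cork [ 619. -166.] edges [ 54.  154.8  57.3 153.1] yaw -12.1
```

```bash
python3 -m jog '[[[-1.3,-0.1,2,0,0,0],[-1.3,-0.1,3,0,0,0],[-1.33,-0.08,3,0,0,0],[0,0,3,0,0,0],[0,0,2,0,0,0]]]'|grep tcp; python3 -m jog '[[[0,0,2,0,0,0],[0,0,2,0,0,0],[0,0,1.2,0,0,0],[0,0,0.7,0,0,0],[0,0,0,0,0,0]]]'|grep -E 'tcp|contact'; python3 -m jog '[[[0,0,0,0,0,0],[0,0,0,0,0,0],[0,0,0,0,0,0],[0,0,0,0,0,0],[0,0,0,0,0,0]]]' 3.4|grep -E 'tcp|contact|width'; python3 -m jog '[[[0,0,0,0,0,0],[0,0,0,0,0,0],[0,0,0,0,0,0],[0,0,0,0,0,0],[0,0,0,0,0,0]]]'
```

```text
tcp_pos: [469.5, -285.6, 104.7]
tcp_pos: [470.0, -285.8, 47.2]
contact_force: [-0.5, -0.6, -0.3]
tcp_pos: [470.6, -286.3, 48.2]
contact_force: [-0.5, 0.5, 7.0]
gripper_width: 0.499
clock: 24.4
tcp_pos: [470.6, -286.2, 48.2]
eef_rot: [2.178, 2.262, 0.001]
contact_force: [-0.3, 0.3, 5.4]
gripper_width: 0.504
grip_force: 62.7
```

```bash
python3 -m jog '[[[0,0,-1,0,0,0],[0,0,-3,0,0,0],[0,0,-4,0,0,0],[0,0,-4,0,0,0],[0,0,-3,0,0,0]]]'|grep -E 'tcp|grip'; python3 -m jog '[[[2,0,0,0,0,0],[4,0,0,0,0,0],[4.5,0,0,0,0,0],[4.5,0,0,0,0,0],[4.5,0,0,0,0,0]]]' |grep -E 'tcp|grip'; python3 -m jog '[[[4.5,0,0,0,0,0],[4.5,0,0,0,0,0],[4.5,0,0,0,0,0],[4.5,0,0,0,0,0],[4.5,0,0,0,0,0]]]' |grep -E 'tcp|grip'; python3 -m jog '[[[4,0,0,0,0,0],[3,0,0,0,0,0],[0.2,0.5,0,0,0,0],[0,0,0,0,0,0],[0,0,0,0,0,0]]]'
python3 - <<'E'
from h import *
s=get_state();c=eyes.get_calibration("wrist");im=eyes.read_camera("wrist");cv2.imwrite("pics/w9.png",im); np.save("w9.npy",c,allow_pickle=True)
boxes(im,c); np.save("s9.npy",s["tcp_pos"])
cv2.imwrite("pics/w9c.png",cv2.resize(im[0:210,130:410],(800,600),interpolation=cv2.INTER_CUBIC))
E
```

```text
tcp_pos: [470.0, -285.9, 199.1]
gripper_width: 0.497
grip_force: 61.9
tcp_pos: [461.2, -88.6, 195.5]
gripper_width: 0.5
grip_force: 61.9
tcp_pos: [452.4, 135.6, 195.6]
gripper_width: 0.499
grip_force: 61.9
clock: 26.9
tcp_pos: [456.2, 205.1, 196.8]
eef_rot: [-2.18, -2.261, 0.002]
contact_force: [-0.6, 0.4, -2.4]
gripper_width: 0.498
grip_force: 61.9
[[386, 383], [357, 363], [357, 342], [392, 368]] [ 643.4 -100.1] edges [64.4 40.6 77.9 31.1] yaw 52.3
[[466, 278], [511, 288], [511, 358], [448, 313]] [788.5   5. ] edges [ 68.6 129.3 139.9  60. ] yaw 63.1
[[420, 152], [420, 245], [368, 252], [360, 159]] [627.4 161.8] edges [126.5  69.1 128.9  72.1] yaw 12.1
[[292, 20], [298, 131], [231, 130], [220, 28]] [454.  304.2] edges [116.6  79.2 107.7  77.3] yaw 7.1
[[511, 0], [495, 205], [448, 178], [490, 0]] [713.4 286.9] edges [230.8  75.8 192.1  22. ] yaw 6.3
```

View pics/w9c.png

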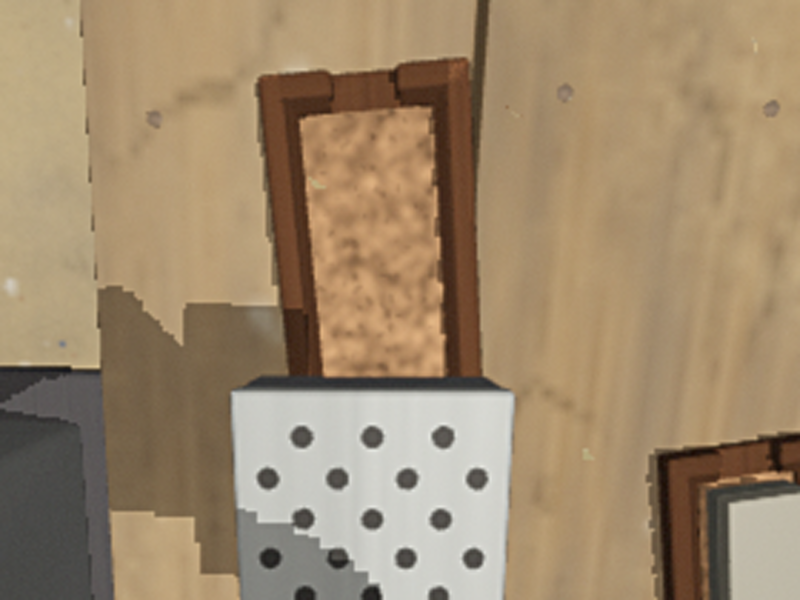

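```bash
python3 - <<'E'
from h import *
c=np.load("w9.npy",allow_pickle=True).item(); f=lambda q:np.array(q)/2.857+[130,0]-.35
def end(q,z,L):
    p=cast(c,f(q),z)[:,:2]; v1=p[0]-p[2]; v2=p[1]-p[3]
    u=v1/np.linalg.norm(v1)+v2/np.linalg.norm(v2); u/=np.linalg.norm(u)
    a=[np.degrees(np.arctan2(-v[0],v[1])).round(1) for v in (v1,v2,[(p[1]-p[0])[1],-(p[1]-p[0])[0]])]
    print("w",np.linalg.norm(p[1]-p[0]).round(1),"yaws",a,"centre",((p[0]+p[1])/2-u*L/2).round(1),"near-width mid",((p[2]+p[3])/2).round(1))
end([(300,115),(434,105),(324,377),(444,377)],8,128)
end([(259,77),(468,59),(288,365),(481,365)],16,156)
s=get_state(); T=R.from_rotvec(s["eef_rot"])
for q,dz in [((250,378),11.8),((496,378),11.8),((233,391),36.8),((514,391),36.8)]: print(T.inv().apply(cast(c,f([q]),s["tcp_pos"][2]+dz)[0]-s["tcp_pos"]).round(1))
tool([456,284,-3.8],7)
E
```

```text
w 52.0 yaws [np.float64(6.4), np.float64(5.7), np.float64(-174.1)] centre [456.5 284.2] near-width mid [460.5 246.4]
w 78.3 yaws [np.float64(6.3), np.float64(6.8), np.float64(-173.5)] centre [456.9 282.9] near-width mid [460.4 252.1]
[ 60.2 -22.  -11.8]
[ 60.2  23.  -11.8]
[ 60.7 -21.1 -36.8]
[ 60.7  22.1 -36.8]
shift cm [ 7.9   0.26 20.09] turn z -4.9 axis [-0. -0. -1.] tcp [456.4 205.1 197.1] j6 1.96
```

Plate box centre is (456.7, 283.7), yaw 6.2°, and the recess width checks out at 52 mm. Placing it.

```bash
python3 -m jog '[[[2.6,0.1,0,0,0,0],[2.6,0.1,0,0,0,0],[2.67,0.1,0,0,0,0],[0,0,1,0,0,-4.1],[0,0,2,0,0,0]]]'|grep tcp; python3 -m jog '[[[0,0,3,0,0,0],[0,0,3,0,0,0],[0,0,3,0,0,0],[0,0,3,0,0,0],[0,0,2,0,0,0]]]' |grep tcp;python3 -m jog '[[[0,0,1,0,0,0],[0,0,0.8,0,0,0],[0,0,0,0,0,0],[0,0,0,0,0,0],[0,0,0,0,0,0]]]'; python3 -c "
from h import *
tool([456.7,283.7,-3.8],6.2)"
```

```text
tcp_pos: [457.3, 284.6, 167.7]
tcp_pos: [456.2, 283.4, 25.9]
clock: 28.82
tcp_pos: [457.1, 285.0, 10.0]
eef_rot: [2.097, 2.339, 0.002]
contact_force: [0.5, 1.0, -2.3]
gripper_width: 0.497
grip_force: 61.8
shift cm [-0.12 -0.05  1.38] turn z 0.1 axis [ 0.001  0.001 -1.   ] tcp [457.1 285.   10. ] j6 2.02
```

```bash
python3 -m jog '[[[-0.12,-0.05,0.3,0,0,0],[0,0,0.3,0,0,0],[0,0,0.3,0,0,0],[0,0,0.15,0,0,0],[0,0,0,0,0,0]]]'|grep -E 'tcp|contact'; python3 -m jog '[[[0,0,0.1,0,0,0],[0,0,0.1,0,0,0],[0,0,0.1,0,0,0],[0,0,0.05,0,0,0],[0,0,0,0,0,0]]]'|grep -E 'tcp|contact'
```

```text
tcp_pos: [456.1, 283.4, -1.4]
contact_force: [-0.5, -0.2, -1.3]
tcp_pos: [456.3, 283.5, -3.8]
contact_force: [-1.3, -1.9, 5.6]
```

Set down at the expected height. I'll release and return to the pile.

```bash
python3 -m jog '[[[0,0,0,0,0,0],[0,0,0,0,0,0],[0,0,0,0,0,0],[0,0,0,0,0,0],[0,0,0,0,0,0]]]' 5.5|grep -E 'width|contact'; python3 -m jog '[[[0,0,-0.5,0,0,0],[0,0,-2,0,0,0],[0,0,-5,0,0,0],[0,0,-5,0,0,0],[0,0,-5,0,0,0]]]' |grep -E 'tcp|contact';python3 -m jog '[[[-2,-0.2,-2,0,0,0],[-4,-0.3,-2,0,0,0],[-4.5,-0.4,-2,0,0,0],[-4.5,-0.4,0,0,0,0],[-4.5,-0.4,0,0,0,0]]]' 8.5|grep tcp; python3 -m jog '[[[-4.5,-0.4,0,0,0,0],[-4.5,-0.4,0,0,0,0],[-4.5,-0.4,0,0,0,0],[-4.5,-0.4,0,0,0,0],[-4.5,-0.4,0,0,0,0]]]'|grep tcp; python3 -m jog '[[[-4.5,-0.4,0,0,0,0],[-4,-0.4,0,0,0,0],[-2.7,-0.3,0,0,0,4.3],[0,0,0,0,0,0],[0,0,0,0,0,0]]]'
python3 - <<'E'
from h import *
s=get_state();c=eyes.get_calibration("wrist");im=eyes.read_camera("wrist");cv2.imwrite("pics/w10.png",im); np.save("w10.npy",c,allow_pickle=True)
uv=proj(c,[[471.5,-287.5,60]])[0].astype(int); print(uv)
hsv=cv2.cvtColor(im,cv2.COLOR_BGR2HSV); x,y=uv
print(hsv[y-40:y+60:20,x-45:x+46:9].tolist())
tool([471.5,-287.5,20],1.9)
E
```

```text
contact_force: [-0.2, 0.3, -0.8]
gripper_width: 0.65
tcp_pos: [456.1, 283.3, 172.4]
contact_force: [0.4, 0.2, -0.2]
tcp_pos: [460.6, 86.4, 231.1]
tcp_pos: [465.0, -139.6, 230.8]
clock: 33.2
tcp_pos: [466.4, -250.2, 230.5]
eef_rot: [-2.182, -2.26, -0.0]
contact_force: [0.1, 0.1, 0.8]
gripper_width: 0.996
grip_force: 0.0
[262 198]
[[[17, 110, 104], [17, 101, 98], [17, 99, 98], [14, 110, 102], [16, 117, 100], [14, 111, 101], [15, 99, 168], [15, 98, 169], [18, 92, 138], [17, 102, 155], [17, 107, 153]], [[17, 90, 161], [18, 86, 151], [17, 96, 90], [15, 101, 164], [15, 102, 162], [15, 100, 164], [15, 102, 165], [15, 100, 166], [16, 94, 141], [17, 97, 160], [17, 110, 157]], [[18, 88, 157], [17, 85, 159], [17, 93, 90], [16, 105, 161], [16, 105, 160], [15, 104, 160], [15, 104, 160], [15, 102, 162], [17, 91, 138], [17, 100, 156], [17, 107, 160]], [[17, 92, 156], [17, 89, 160], [15, 98, 91], [15, 107, 159], [15, 106, 157], [15, 106, 159], [15, 107, 160], [16, 106, 159], [17, 96, 141], [17, 102, 155], [18, 107, 155]], [[17, 94, 152], [17, 93, 157], [18, 92, 155], [15, 112, 155], [15, 112, 155], [15, 111, 156], [15, 112, 155], [15, 110, 160], [18, 94, 144], [17, 105, 158], [17, 105, 162]]]
shift cm [-3.78  0.37 21.05] turn z 0.1 axis [ 0.  0. -1.] tcp [ 466.5 -249.9  230.5] j6 1.04
```

```bash
python3 - <<'E'
from h import *
c=np.load("w10.npy",allow_pickle=True).item(); im=cv2.imread("pics/w10.png")
b=cv2.GaussianBlur(im,(3,3),0); hsv=cv2.cvtColor(b,cv2.COLOR_BGR2HSV)
m=((hsv[...,0]<=16)&(hsv[...,0]>=13)&(hsv[...,2]>85)&(hsv[...,1]>80)).astype(np.uint8); m=cv2.morphologyEx(m,cv2.MORPH_OPEN,np.ones((7,7)))
for k in cv2.findContours(m,cv2.RETR_EXTERNAL,cv2.CHAIN_APPROX_NONE)[0]:
    if cv2.contourArea(k)>300 and cv2.pointPolygonTest(k,(262,200),False)>0:
        x,y,w,h=cv2.boundingRect(k); print(x,y,w,h,cv2.approxPolyDP(cv2.convexHull(k),3,True)[:,0].tolist())
        bx=cv2.boxPoints(cv2.minAreaRect(k)); quad(c,bx,60,"med")
for y in (150,200,250): print(y,m[y,225:305].tolist())
E
```

```text
241 136 46 117 [[286, 137], [281, 252], [242, 252], [242, 136]]
med [ 472.9 -286.8] edges [150.1  51.  150.2  57.7] yaw 1.6
150 [0, 0, 0, 0, 0, 0, 0, 0, 0, 0, 0, 0, 0, 0, 0, 0, 0, 1, 1, 1, 1, 1, 1, 1, 1, 1, 1, 1, 1, 1, 1, 1, 1, 1, 1, 1, 1, 1, 1, 1, 1, 1, 1, 1, 1, 1, 1, 1, 1, 1, 1, 1, 1, 1, 1, 1, 1, 1, 1, 1, 1, 1, 0, 0, 0, 0, 0, 0, 0, 0, 0, 0, 0, 0, 0, 0, 0, 0, 0, 0]
200 [0, 0, 0, 0, 0, 0, 0, 0, 0, 0, 0, 0, 0, 0, 0, 0, 0, 1, 1, 1, 1, 1, 1, 1, 1, 1, 1, 1, 1, 1, 1, 1, 1, 1, 1, 1, 1, 1, 1, 1, 1, 1, 1, 1, 1, 1, 1, 1, 1, 1, 1, 1, 1, 1, 1, 1, 1, 1, 1, 0, 0, 0, 0, 0, 0, 0, 0, 0, 0, 0, 0, 0, 0, 0, 0, 0, 0, 0, 0, 0]
250 [0, 0, 0, 0, 0, 0, 0, 0, 0, 0, 0, 0, 0, 0, 0, 0, 0, 1, 1, 1, 1, 1, 1, 1, 1, 1, 1, 1, 1, 1, 1, 1, 1, 1, 1, 1, 1, 1, 1, 1, 1, 1, 1, 1, 1, 1, 1, 1, 1, 1, 1, 1, 1, 1, 1, 1, 1, 0, 0, 0, 0, 0, 0, 0, 0, 0, 0, 0, 0, 0, 0, 0, 0, 0, 0, 0, 0, 0, 0, 0]
```

The medium stone is confirmed: 150 mm long, centre (472, −287), yaw 1.8°. Grasping.

```bash
python3 -m jog '[[[-1.3,0.15,2,0,0,0],[-1.3,0.15,3,0,0,0],[-1.15,0.12,3,0,0,0],[0,0,3,0,0,0],[0,0,3,0,0,0]]]'|grep tcp; python3 -m jog '[[[0,0,2.5,0,0,0],[0,0,2,0,0,0],[0,0,1.5,0,0,0],[0,0,1.1,0,0,0],[0,0,0,0,0,0]]]'|grep -E 'tcp|contact'; python3 -m jog '[[[0,0,0,0,0,0],[0,0,0,0,0,0],[0,0,0,0,0,0],[0,0,0,0,0,0],[0,0,0,0,0,0]]]' 4.2|grep -E 'tcp|contact|width'; python3 -m jog '[[[0,0,0,0,0,0],[0,0,0,0,0,0],[0,0,0,0,0,0],[0,0,0,0,0,0],[0,0,0,0,0,0]]]'
```

```text
tcp_pos: [472.2, -286.9, 89.7]
tcp_pos: [471.7, -287.5, 18.8]
contact_force: [0.1, 0.7, 0.8]
tcp_pos: [472.5, -288.4, 20.5]
contact_force: [-1.7, -0.4, 6.5]
gripper_width: 0.593
clock: 35.75
tcp_pos: [472.5, -288.4, 20.4]
eef_rot: [2.182, 2.258, 0.0]
contact_force: [-1.0, 0.4, 5.5]
gripper_width: 0.595
grip_force: 65.1
```

```bash
python3 -m jog '[[[0,0,-1,0,0,0],[0,0,-3,0,0,0],[0,0,-5,0,0,0],[0,0,-5,0,0,0],[0,0,-4,0,0,0]]]'|grep -E 'tcp|grip'; python3 -m jog '[[[0.8,3,0,0,0,0],[0.8,3,0,0,0,0],[0.8,3,0,0,0,0],[0.8,3,0,0,0,0],[0.8,2.8,0,0,0,0]]]' |grep -E 'tcp|grip'; python3 -m jog '[[[0,0,0,0,0,6.2],[0,0,0,0,0,6.2],[0,0,0,0,0,0],[0,0,0,0,0,0],[0,0,0,0,0,0]]]'
python3 - <<'E'
from h import *
s=get_state();c=eyes.get_calibration("wrist");im=eyes.read_camera("wrist");cv2.imwrite("pics/w11.png",im); np.save("w11.npy",c,allow_pickle=True)
boxes(im,c); tool([618.8,-165,-3.6],-10.5)
hsv=cv2.cvtColor(im,cv2.COLOR_BGR2HSV); cork=((hsv[...,0]<16)&(hsv[...,2]>140)&(hsv[...,1]>95)).astype(np.uint8); cork=cv2.morphologyEx(cork,cv2.MORPH_CLOSE,np.ones((5,5)))
for q in cv2.findContours(cork,cv2.RETR_EXTERNAL,cv2.CHAIN_APPROX_NONE)[0]:
    if cv2.contourArea(q)>600:
        h=cv2.approxPolyDP(cv2.convexHull(q),3,True)[:,0]; print(h.tolist(),cast(c,h,8)[:,:2].round().tolist())
cv2.imwrite("pics/w11c.png",cv2.resize(im[0:240,100:420],(800,600),interpolation=cv2.INTER_CUBIC))
E
```

```text
tcp_pos: [471.9, -287.9, 201.5]
gripper_width: 0.593
grip_force: 64.0
tcp_pos: [619.1, -242.4, 198.8]
gripper_width: 0.595
grip_force: 64.0
clock: 37.62
tcp_pos: [618.4, -243.0, 199.3]
eef_rot: [-2.414, -2.011, 0.0]
contact_force: [0.7, 0.4, -2.9]
gripper_width: 0.588
grip_force: 64.2
[[213, 192], [313, 239], [311, 283], [212, 325]] [ 598.  -376.4] edges [146.1  68.2 159.7 206.2] yaw 80.9
[[287, 11], [285, 98], [209, 98], [207, 11]] [ 627.6 -118.6] edges [88.  87.6 88.  85. ] yaw -11.1
[[129, 0], [141, 63], [55, 70], [35, 0]] [464.5 -66.4] edges [61.2 97.5 68.6 98.8] yaw 81.7
shift cm [ 7.68 -1.37 20.29] turn z 0.1 axis [-0.  0. -1.] tcp [ 618.4 -243.   199.3] j6 1.38
[[310, 284], [307, 328], [262, 333], [211, 328], [269, 291]] [[659.0, -428.0], [644.0, -504.0], [575.0, -501.0], [501.0, -478.0], [599.0, -429.0]]
[[222, 26], [272, 27], [323, 102], [313, 237], [269, 230], [205, 192], [200, 101]] [[606.0, -82.0], [660.0, -93.0], [706.0, -182.0], [672.0, -355.0], [615.0, -334.0], [543.0, -266.0], [564.0, -155.0]]
[[113, 0], [124, 50], [67, 57], [59, 26], [74, 0]] [[496.0, -37.0], [493.0, -86.0], [427.0, -81.0], [430.0, -50.0], [455.0, -29.0]]
```

```bash
python3 - <<'E'
from h import *
c=np.load("w11.npy",allow_pickle=True).item()
p=cast(c,[(207,10.5),(287.5,10.5),(209,98),(285.5,98)],16)[:,:2]; print(p.round(1))
for y in (-10,-10.5,-11,-11.5):
    a=np.radians(y); u=np.array([-np.sin(a),np.cos(a)]); print(y,((p[0]+p[1])/2-93*u).round(1), ((p[2]+p[3])/2).round(1))
for a,b in((2,0),(3,1)): v=p[b]-p[a]; print(np.degrees(np.arctan2(-v[0],v[1])))
v=p[1]-p[0]; print(np.degrees(np.arctan2(v[1],v[0])),np.linalg.norm(v))
E
```

```text
[[ 594.4  -67.3]
 [ 678.5  -82.7]
 [ 576.  -153.8]
 [ 662.8 -169.8]]
-10 [ 620.3 -166.6] [ 619.4 -161.8]
-10.5 [ 619.5 -166.4] [ 619.4 -161.8]
-11 [ 618.7 -166.3] [ 619.4 -161.8]
-11.5 [ 617.9 -166.1] [ 619.4 -161.8]
-11.98605548550174
-10.27183120505529
-10.390781195950606 85.52491869465278
```

View pics/w11c.png

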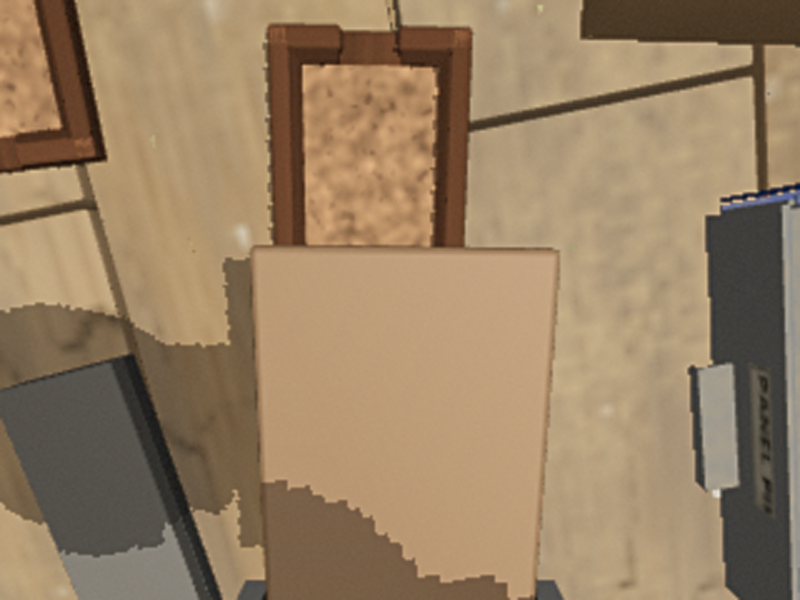

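The held stone is square to the medium box, whose far end is visible at crop px (269–471, 26) and whose cork spans (303–436, 65).

```bash
python3 - <<'E'
from h import *
c=np.load("w11.npy",allow_pickle=True).item(); f=lambda q:np.array(q)*.4+[100,0]-.3
def end(q,z,L):
    p=cast(c,f(q),z)[:,:2]; v1=p[0]-p[2]; v2=p[1]-p[3]
    u=v1/np.linalg.norm(v1)+v2/np.linalg.norm(v2); u/=np.linalg.norm(u)
    print("w",np.linalg.norm(p[1]-p[0]).round(1),[np.degrees(np.arctan2(-v[0],v[1])).round(1) for v in (v1,v2)],"centre",((p[0]+p[1])/2-u*L/2).round(1),"nearmid",((p[2]+p[3])/2).round(1))
end([(303,65),(437,67),(305,247),(433,247)],8,158)
end([(269,27),(471,27),(274,245),(466,245)],16,186)
s=get_state(); T=R.from_rotvec(s["eef_rot"])
for q in [(252,248),(558,250)]: print(T.inv().apply(cast(c,f([q]),s["tcp_pos"][2]+11.6+28)[0]-s["tcp_pos"]).round(1))
tool([618.6,-166,-3.6],-10.9)
E
```

```text
w 59.1 [np.float64(-12.0), np.float64(-11.0)] centre [ 618.5 -165.1] nearmid [ 619.1 -162.2]
w 85.8 [np.float64(-12.0), np.float64(-10.2)] centre [ 619.  -166.3] nearmid [ 620.  -161.6]
[ 76.4 -24.2 -39.6]
[ 76.1  26.5 -39.6]
shift cm [ 7.58 -1.37 20.29] turn z 0.5 axis [-0.  0. -1.] tcp [ 618.4 -243.   199.3] j6 1.38
```

```bash
python3 -m jog '[[[2.5,-0.5,0,0,0,0],[2.5,-0.5,0,0,0,0],[2.48,-0.47,0,0,0,0.5],[0,0,1,0,0,0],[0,0,2,0,0,0]]]'|grep tcp; python3 -m jog '[[[0,0,3,0,0,0],[0,0,3,0,0,0],[0,0,3,0,0,0],[0,0,3,0,0,0],[0,0,2,0,0,0]]]' |grep tcp;python3 -m jog '[[[0,0,1.1,0,0,0],[0,0,0.8,0,0,0],[0,0,0,0,0,0],[0,0,0,0,0,0],[0,0,0,0,0,0]]]'; python3 -c "
from h import *
tool([618.7,-165.7,-3.6],-11)"
```

```text
tcp_pos: [618.2, -165.6, 169.8]
tcp_pos: [616.6, -166.0, 27.2]
clock: 39.55
tcp_pos: [618.2, -166.9, 11.2]
eef_rot: [2.422, 1.999, 0.001]
contact_force: [0.1, -0.1, -3.9]
gripper_width: 0.594
grip_force: 64.1
shift cm [0.12 0.03 1.48] turn z 0.1 axis [ 0.001 -0.    -1.   ] tcp [ 618.2 -166.9   11.2] j6 1.5
```

```bash
python3 -m jog '[[[0,-0.05,0.3,0,0,0],[0,0,0.3,0,0,0],[0,0,0.3,0,0,0],[0,0,0.25,0,0,0],[0,0,0,0,0,0]]]'|grep -E 'tcp|contact'; python3 -m jog '[[[0,0,0.1,0,0,0],[0,0,0.1,0,0,0],[0,0,0.1,0,0,0],[0,0,0.05,0,0,0],[0,0,0,0,0,0]]]'|grep -E 'tcp|contact'
```

```text
tcp_pos: [616.9, -166.6, -1.6]
contact_force: [0.5, 0.4, -3.6]
tcp_pos: [617.2, -166.6, -3.5]
contact_force: [-3.6, 1.3, 5.2]
```

```bash
python3 -m jog '[[[0,0,0,0,0,0],[0,0,0,0,0,0],[0,0,0,0,0,0],[0,0,0,0,0,0],[0,0,0,0,0,0]]]' 6.3|grep -E 'width|contact'; python3 -m jog '[[[0,0,-0.5,0,0,0],[0,0,-2,0,0,0],[0,0,-5,0,0,0],[0,0,-6,0,0,0],[0,0,-6,0,0,0]]]' |grep -E 'tcp|contact';python3 -m jog '[[[-2,-2.6,-1,0,0,0],[-2,-2.6,-1,0,0,0],[-2,-2.6,0,0,0,0],[-2,-2.6,0,0,0,0],[-2,-2.6,0,0,0,0]]]' 8.5|grep tcp; python3 -m jog '[[[0,0,0,0,0,-7.6],[0,0,0,0,0,-7.6],[0,0,0,0,0,0],[0,0,0,0,0,0],[0,0,0,0,0,0]]]'
python3 - <<'E'
from h import *
s=get_state();c=eyes.get_calibration("wrist");im=eyes.read_camera("wrist");cv2.imwrite("pics/w12.png",im); np.save("w12.npy",c,allow_pickle=True)
hsv=cv2.cvtColor(cv2.GaussianBlur(im,(3,3),0),cv2.COLOR_BGR2HSV)
uv=proj(c,[[470,-281,32]])[0]; print(uv)
m=((hsv[...,1]<45)&(hsv[...,2]>60)).astype(np.uint8)
m=cv2.morphologyEx(m,cv2.MORPH_OPEN,np.ones((5,5)))
for k in cv2.findContours(m,cv2.RETR_EXTERNAL,cv2.CHAIN_APPROX_NONE)[0]:
    if cv2.contourArea(k)>300: print(cv2.boundingRect(k),cv2.approxPolyDP(cv2.convexHull(k),3,True)[:,0].tolist(), cv2.pointPolygonTest(k,uv.tolist(),False))
E
```

```text
contact_force: [0.2, 0.9, -0.1]
gripper_width: 0.74
tcp_pos: [616.9, -166.5, 192.5]
contact_force: [0.8, -0.2, -0.1]
tcp_pos: [469.6, -240.5, 210.8]
clock: 43.3
tcp_pos: [470.6, -240.0, 210.3]
eef_rot: [-2.139, -2.301, 0.0]
contact_force: [0.3, 0.3, -0.2]
gripper_width: 0.996
grip_force: 0.0
[256.25981273 198.63254046]
(311, 301, 31, 39) [[337, 301], [341, 312], [325, 339], [315, 338], [311, 325], [323, 303]] -1.0
(355, 241, 35, 50) [[355, 241], [361, 242], [389, 279], [383, 290], [378, 290]] -1.0
(131, 241, 34, 50) [[164, 241], [141, 290], [136, 290], [131, 278], [157, 243]] -1.0
(491, 175, 19, 39) [[509, 175], [499, 211], [491, 213], [498, 176]] -1.0
(231, 126, 50, 136) [[231, 127], [280, 127], [277, 261], [235, 261]] 1.0
(70, 80, 39, 15) [[70, 80], [94, 82], [108, 90], [108, 94], [71, 91]] -1.0
(134, 43, 22, 34) [[154, 43], [155, 62], [149, 76], [138, 74], [135, 43]] -1.0
(0, 0, 18, 79) [[0, 0], [7, 2], [16, 78], [0, 77]] -1.0
```

```bash
python3 - <<'E'
from h import *
c=np.load("w12.npy",allow_pickle=True).item()
p,a=quad(c,[(230.5,126.5),(280.5,126.5),(277.5,261.5),(234.5,261.5)],32,"large")
tool([*p,-13],a)
E
```

```text
large [ 469.4 -281.4] edges [ 58.4 178.5  58.1 178.5] yaw 4.2
shift cm [-4.12 -0.42 22.33] turn z 0.0 axis [-0.  0. -1.] tcp [ 470.6 -240.   210.3] j6 1.03
```

The large stone is confirmed (58 × 178.5 mm against 60 × 180). Grasping.

```bash
python3 -m jog '[[[-1.4,-0.14,2,0,0,0],[-1.4,-0.14,3,0,0,0],[-1.32,-0.14,3,0,0,0],[0,0,4,0,0,0],[0,0,3,0,0,0]]]'|grep tcp; python3 -m jog '[[[0,0,2.5,0,0,0],[0,0,2,0,0,0],[0,0,1.5,0,0,0],[0,0,1,0,0,0],[0,0,0,0,0,0]]]'|grep -E 'tcp|contact'; python3 -m jog '[[[0,0,0.2,0,0,0],[0,0,0,0,0,0],[0,0,0,0,0,0],[0,0,0,0,0,0],[0,0,0,0,0,0]]]' 5|grep -E 'tcp|contact|width'; python3 -m jog '[[[0,0,0,0,0,0],[0,0,0,0,0,0],[0,0,0,0,0,0],[0,0,0,0,0,0],[0,0,0,0,0,0]]]'
```

```text
tcp_pos: [468.8, -281.4, 58.5]
tcp_pos: [469.1, -281.3, -10.2]
contact_force: [-0.2, 0.2, -0.5]
tcp_pos: [469.8, -281.8, -10.8]
contact_force: [-0.7, -0.2, 4.5]
gripper_width: 0.687
clock: 45.85
tcp_pos: [469.9, -281.8, -10.8]
eef_rot: [2.137, 2.301, 0.0]
contact_force: [-0.8, 0.2, 5.1]
gripper_width: 0.684
grip_force: 67.9
```

```bash
python3 -m jog '[[[0,0,-1,0,0,0],[0,0,-3,0,0,0],[0,0,-5,0,0,0],[0,0,-6,0,0,0],[0,0,-5,0,0,0]]]'|grep -E 'tcp|grip'; python3 -m jog '[[[3,0.3,0,0,0,0],[4.5,0.3,0,0,0,0],[4.5,0.3,0,0,0,0],[4.5,0.3,0,0,0,0],[4.5,0.2,0,0,0,0]]]' |grep -E 'tcp|grip'; python3 -m jog '[[[0,0,0,0,0,8.8],[0,0,0,0,0,0],[0,0,0,0,0,0],[0,0,0,0,0,0],[0,0,0,0,0,0]]]'
python3 - <<'E'
from h import *
s=get_state();c=eyes.get_calibration("wrist");im=eyes.read_camera("wrist");cv2.imwrite("pics/w13.png",im); np.save("w13.npy",c,allow_pickle=True)
boxes(im,c); tool([468.3,8.5,-2.8],-4.6)
hsv=cv2.cvtColor(im,cv2.COLOR_BGR2HSV)
T=R.from_rotvec(s["eef_rot"]); f=proj(c,[s["tcp_pos"]+T.apply([90,0,-10.8-32])])[0]; print("stone front expected px",f)
x=int(f[0]); print("col",hsv[int(f[1])-15:int(f[1])+15,x].tolist())
y=int(f[1])+15; g=(hsv[y,:,1]<45); print("stone row",y,np.flatnonzero(g[180:340])[[0,-1]]+180, proj(c,[s["tcp_pos"]+T.apply([80,d,-42.8]) for d in(-30,30)]).round(1))
E
```

```text
tcp_pos: [469.1, -281.3, 190.3]
gripper_width: 0.69
grip_force: 66.9
tcp_pos: [467.0, -69.6, 188.0]
gripper_width: 0.689
grip_force: 66.8
clock: 47.72
tcp_pos: [467.7, -71.5, 188.2]
eef_rot: [-2.308, -2.131, 0.0]
contact_force: [0.1, -0.3, -4.0]
gripper_width: 0.681
grip_force: 66.8
[[362, 154], [436, 164], [397, 287], [342, 243]] [ 619.5 -144.8] edges [ 90.4 172.5 104.8 117.2] yaw -11.8
[[511, 103], [505, 176], [471, 162], [492, 104]] [743.2 -57.1] edges [85.6 48.  66.8 21.1] yaw -2.6
[[299, 0], [297, 62], [209, 61], [206, 0]] [472.8  74.6] edges [58.1 94.8 57.1 94.8] yaw 85.1
shift cm [ 7.97 -0.57 19.1 ] turn z 0.0 axis [-0.  0. -1.] tcp [467.7 -71.4 188.2] j6 1.5
stone front expected px [258.86417007  61.99631807]
col [[15, 113, 200], [15, 110, 208], [15, 109, 212], [15, 109, 209], [15, 111, 205], [15, 112, 200], [15, 113, 198], [15, 114, 195], [15, 114, 196], [15, 114, 194], [16, 117, 189], [15, 114, 188], [15, 113, 188], [15, 113, 189], [16, 116, 192], [15, 116, 193], [14, 106, 139], [17, 19, 118], [22, 21, 132], [19, 24, 148], [20, 24, 161], [18, 24, 160], [19, 26, 158], [19, 23, 158], [20, 24, 157], [18, 24, 159], [19, 22, 159], [20, 24, 159], [20, 24, 159], [19, 23, 158]]
stone row 76 [186 335] [[183.8  89.2]
 [333.9  89.2]]
```

```bash
python3 - <<'E'
from h import *
a=np.radians(-4.6); u=np.array([-np.sin(a),np.cos(a)])
for n,q,s in [("w5",[(212,103),(280,116)],-1),("w6",[(106,112),(187,134)],-1),("w7",[(144,37),(224,61)],-1),("w7n",[(188,221),(122,204)],1),("w1near",[(187,48),(165,104)],1)]:
    c=np.load(n[:2]+".npy",allow_pickle=True).item(); p=cast(c,q,16)[:,:2]; print(n,p.round(1).tolist(),np.linalg.norm(p[1]-p[0]).round(1),(p.mean(0)+s*108*u).round(1))
E
```

```text
w5 [[428.9, 118.7], [521.6, 112.3]] 92.9 [466.6   7.9]
w6 [[429.6, 119.3], [526.6, 111.7]] 97.3 [469.5   7.8]
w7 [[429.4, 118.6], [524.3, 110.5]] 95.3 [468.2   6.9]
w7n [[505.5, -101.9], [413.8, -93.4]] 92.0 [468.3  10. ]
w1near [[506.5, -103.1], [419.5, -98.7]] 87.1 [471.7   6.7]
```

Large box centre is (468.5, 8); all the views agree. Placing it.

```bash
python3 -m jog '[[[2.7,-0.2,0,0,0,0],[2.7,-0.2,0,0,0,0],[2.6,-0.22,0,0,0,0],[0,0,1,0,0,0],[0,0,2,0,0,0]]]'|grep tcp; python3 -m jog '[[[0,0,3,0,0,0],[0,0,3,0,0,0],[0,0,3,0,0,0],[0,0,2.5,0,0,0],[0,0,1.5,0,0,0]]]' |grep tcp;python3 -m jog '[[[0,0,1,0,0,0],[0,0,0.7,0,0,0],[0,0,0,0,0,0],[0,0,0,0,0,0],[0,0,0,0,0,0]]]'; python3 -c "
from h import *
tool([468.5,8,-2.8],-4.6)"
```

```text
tcp_pos: [468.5, 9.0, 158.3]
tcp_pos: [467.0, 8.5, 26.7]
clock: 49.65
tcp_pos: [468.4, 9.2, 11.9]
eef_rot: [2.307, 2.131, 0.001]
contact_force: [0.2, 0.0, -4.9]
gripper_width: 0.69
grip_force: 66.7
shift cm [-0.12  0.01  1.47] turn z 0.1 axis [ 0.001  0.    -1.   ] tcp [468.4   9.2  11.9] j6 1.67
```

```bash
python3 -m jog '[[[0,-0.05,0.3,0,0,0],[0,0,0.3,0,0,0],[0,0,0.3,0,0,0],[0,0,0.25,0,0,0],[0,0,0,0,0,0]]]'|grep -E 'tcp|contact'; python3 -m jog '[[[0,0,0.1,0,0,0],[0,0,0.1,0,0,0],[0,0,0.1,0,0,0],[0,0,0.05,0,0,0],[0,0,0,0,0,0]]]'|grep -E 'tcp|contact'
```

```text
tcp_pos: [467.2, 9.2, -0.5]
contact_force: [-0.1, -0.6, -4.7]
tcp_pos: [467.6, 9.2, -2.8]
contact_force: [-3.5, -0.8, 4.9]
```

Touchdown at the expected −2.8. I'll release, retreat upward toward the base and take the final check views.

```bash
python3 -m jog '[[[0,0,0,0,0,0],[0,0,0,0,0,0],[0,0,0,0,0,0],[0,0,0,0,0,0],[0,0,0,0,0,0]]]' 7.2|grep -E 'width|contact'; python3 -m jog '[[[0,0,-0.5,0,0,0],[0,0,-2,0,0,0],[0,0,-5,0,0,0],[0,0,-6,0,0,0],[0,0,-6,0,0,0]]]' |grep -E 'tcp|contact';python3 -m jog '[[[-3,1,-2,0,0,0],[-3,1,-3,0,0,0],[-3,1,-3,0,0,0],[-3,1,-3,0,0,0],[-3,1,-3,0,0,0]]]' |grep tcp; python3 -m jog '[[[0,0,0,0,0,0],[0,0,0,0,0,0],[0,0,0,0,0,0],[0,0,0,0,0,0],[0,0,0,0,0,0]]]'
python3 - <<'E'
from h import *
c=eyes.get_calibration("wrist");im=eyes.read_camera("wrist");cv2.imwrite("pics/w14.png",im); np.save("w14.npy",c,allow_pickle=True)
hsv=cv2.cvtColor(cv2.GaussianBlur(im,(3,3),0),cv2.COLOR_BGR2HSV)
for n,ctr,z,rng in [("large 468.5,8,-4.6",(468,9),40,((0,0,60),(180,50,255))),("small 629.2,160.8,11",(629,161),33,((0,0,60),(180,50,255))),("plate 456.7,283.7,6.2",(457,284),33,((0,0,60),(180,50,255))),("medium 618.7,-165.7,-11",(619,-166),36,((13,80,120),(18,130,255)))]:
    uv=proj(c,[[*ctr,z]])[0]; m=cv2.morphologyEx(cv2.inRange(hsv,*map(np.array,rng)),cv2.MORPH_CLOSE,np.ones((5,5))); m=cv2.morphologyEx(m,cv2.MORPH_OPEN,np.ones((5,5)))
    print(n,uv.round())
    for k in cv2.findContours(m,cv2.RETR_EXTERNAL,cv2.CHAIN_APPROX_NONE)[0]:
        if cv2.pointPolygonTest(k,uv.tolist(),False)>0:
            h=cv2.convexHull(k); e=.01; q=cv2.approxPolyDP(h,e*cv2.arcLength(h,True),True)[:,0]
            while len(q)>4: e+=.005; q=cv2.approxPolyDP(h,e*cv2.arcLength(h,True),True)[:,0]
            if len(q)==4: quad(c,q,z,str(q.tolist()))
E
```

```text
contact_force: [1.4, -0.4, 0.1]
gripper_width: 0.845
tcp_pos: [467.1, 9.2, 193.5]
contact_force: [0.7, -0.5, -0.1]
tcp_pos: [505.4, -145.2, 332.7]
clock: 53.4
tcp_pos: [505.2, -143.7, 331.1]
eef_rot: [-2.307, -2.132, 0.0]
contact_force: [0.0, 0.4, -0.4]
gripper_width: 0.846
grip_force: 0.0
large 468.5,8,-4.6 [225.  49.]
[[245, 0], [246, 112], [208, 112], [203, 0]] [467.2  -4.6] edges [149.   58.2 149.   57.9] yaw -4.8
small 629.2,160.8,11 [336. -90.]
plate 456.7,283.7,6.2 [ 190. -204.]
medium 618.7,-165.7,-11 [330. 160.]
[[419, 0], [511, 143], [195, 324], [259, 6]] [ 631.2 -130.9] edges [267.  633.2 556.4 222.8] yaw -68.9
```

View pics/w14.png

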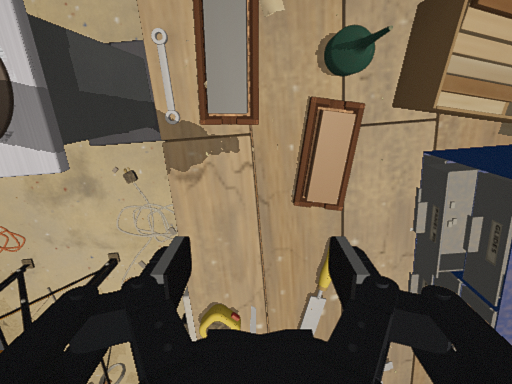

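The large stone (px 227,60) and the medium stone (px 328,155) lie inside their recesses, and the can is standing. All four touched down at the predicted floor height. I'm handing in.

```bash
python3 -c "
from rig import order
print(order.close_job())"
```

```text
the job is handed in; nothing more can be done
None
```

The job is handed in: each stone and the diamond plate was set down in its own box at the expected floor height and released. I saw the large, medium and small stones in their recesses afterwards but took no picture of the plate after release, and no verdict came back from the hand-in.

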